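Tighten the loose paint-pot caps in the bracing jig and put the pots in the tray

TASK

The caps on these paint pots are loose and the paint will dry out: take the dust cover off the bracing jig and set it on the cork mat, then screw every pot's cap fully tight, clockwise to its stop, and stand all the pots upright in the wooden tray. A pot just spins when its cap is turned, so brace its square body in the jig's pocket for that. When all pots are in the tray, put the cover back fully down on the jig, and leave the eraser, the chalk and the pompom where they are.

Things in the scene. Friction and masses are not known exactly. Their poses are not given: they have to be found in the camera images.
- jig: bracing jig, fixed: plywood base plate 94 x 94 x 8 mm, on it a dark wooden block 64 x 64 mm, its top 32 mm above the table, with a square pocket. Origin: centre of the base plate's underside, on the table; z up, x and y along the sides of plate, block and pocket
- pocket (a point): centre of the pocket's floor, 12 mm above the table. Pocket 46 x 46 mm, 20 mm deep, mouth chamfered 4 mm. Takes a pot body any of four ways round, with 3 mm play per side and 0.2 rad of turning play either way; the cap's underside is then 18 mm above the block. Axes as the jig
- cover: loose grey dust cover over the jig's block: square shell 80 x 80 mm outside, 74 x 74 mm inside, 34 mm high, open below, 0.14 kg, black bar grip on top. Origin: centre of the lower rim; z up. On the jig its rim rests on the base plate, 8 mm above the table, any of four ways round
- grip (a point): middle of the cover's bar grip, 47 mm above the cover's rim. Bar 40 mm long (along the cover's x), 18 mm wide (y), from 34 to 59 mm above the rim
- mat: cork mat 100 x 100 x 3 mm, fixed on the table, place for the cover. Origin: centre of the underside; z up
- tray: low open wooden tray, fixed on the table: 186 x 96 mm outside (long side along its x), rim 18 mm high, walls 5 mm, floor 5 mm thick. Origin: centre of the underside; z up
- tray_in (a point): centre of the tray's inner floor (176 x 86 mm), axes as the tray: x along the long side. Room for three pots in a row, 58 mm apart
- pot_a: bottom-heavy paint pot, red cap and band; may be absent. White square body 40 x 40 x 36 mm, blunted corners (51 mm across). Round cap 52 mm across, from 38 to 58 mm above the base, overhangs the body all round: grip it from above in any direction. 0.2 to 0.3 kg. Origin: centre of the base; z up, x and y square to the faces (+x face: short black mark). May be carried by its cap
- pot_b: bottom-heavy paint pot, blue cap and band; may be absent. White square body 40 x 40 x 36 mm, blunted corners (51 mm across). Round cap 52 mm across, from 38 to 58 mm above the base, overhangs the body all round: grip it from above in any direction. 0.2 to 0.3 kg. Origin: centre of the base; z up, x and y square to the faces (+x face: short black mark). May be carried by its cap
- pot_c: bottom-heavy paint pot, yellow cap and band; may be absent. White square body 40 x 40 x 36 mm, blunted corners (51 mm across). Round cap 52 mm across, from 38 to 58 mm above the base, overhangs the body all round: grip it from above in any direction. 0.2 to 0.3 kg. Origin: centre of the base; z up, x and y square to the faces (+x face: short black mark). May be carried by its cap
- cap_a (a joint): turn of pot_a's red cap, rad, growing clockwise from above; 2.6 = tight, at a solid stop (black line on cap above black mark on body). Starts 0.7 to 1.5 short of it: may need two grasps. Stiff (0.2 N m), stays where left; on a pot standing free the whole pot spins instead. Turning on against the stop does no harm
- cap_b (a joint): turn of pot_b's blue cap, rad, growing clockwise from above; 2.6 = tight, at a solid stop (black line on cap above black mark on body). Starts 0.7 to 1.5 short of it: may need two grasps. Stiff (0.2 N m), stays where left; on a pot standing free the whole pot spins instead. Turning on against the stop does no harm
- cap_c (a joint): turn of pot_c's yellow cap, rad, growing clockwise from above; 2.6 = tight, at a solid stop (black line on cap above black mark on body). Starts 0.7 to 1.5 short of it: may need two grasps. Stiff (0.2 N m), stays where left; on a pot standing free the whole pot spins instead. Turning on against the stop does no harm
- eraser: blue and white eraser 18 x 42 x 12 mm lying on the table, to be left alone; origin: centre of the underside
- chalk_stub: ochre chalk stub 13 x 60 x 13 mm lying on the table, to be left alone; origin: centre of the underside
- pompom: pink pompom charm, about 54 mm across, 50 mm high, to be left alone; origin: centre of the underside
Not all that is in view belongs to the job. Leave any orange or turquoise look-alike of the pot_a alone. Several things have the shape of the mat; the one meant has the colours described above.

How it is judged:
On the way, in this order (a step that is already met when the one before it is completed fails the run):
1. the dust cover is off the jig and stands on the cork mat, released (horizontal distance between cover and mat below 0.035 m and height (world z) of cover below 0.008 m and angle between cover's own z axis and vertical below 0.06 rad and linear speed of cover below 0.02 m/s and contact force between cover and the fingers below 0.05 N), for 0.2 s.
2. every pot present has its cap tight and stands in the tray (value of joint each of cap_a, cap_b, cap_c above 2.48 rad and x of pot_a in the frame of tray_in between -0.075 and 0.075 m and y of pot_a in the frame of tray_in between -0.032 and 0.032 m and z of pot_a in the frame of tray_in between -0.004 and 0.004 m and angle between each of pot_a, pot_b, pot_c's own z axis and vertical below 0.08 rad and linear speed of each of pot_a, pot_b, pot_c below 0.02 m/s and x of pot_b in the frame of tray_in between -0.075 and 0.075 m and y of pot_b in the frame of tray_in between -0.032 and 0.032 m and z of pot_b in the frame of tray_in between -0.004 and 0.004 m and x of pot_c in the frame of tray_in between -0.075 and 0.075 m and y of pot_c in the frame of tray_in between -0.032 and 0.032 m and z of pot_c in the frame of tray_in between -0.004 and 0.004 m), for 0.2 s.
At the end, for the whole second after the job is handed in: every pot present stands upright on the tray's floor (base within 4 mm of it, tilt under 0.08 rad) with its cap within 0.12 rad of its stop, and the cover sits fully down on the jig (within 9 mm of its middle, rim within 4 mm of the base plate, tilt under 0.06 rad), all at rest (all of step 2 and horizontal distance between cover and jig below 0.009 m and z of cover in the frame of jig between 0.004 and 0.011 m and angle between cover's own z axis and vertical below 0.06 rad and linear speed of cover below 0.02 m/s); the robot touches nothing.
It fails at once if the eraser is shoved more than 3 cm from its place (distance of eraser from where it was at the start of the episode above 0.03 m).
It fails at once if the chalk stub is shoved more than 3 cm from its place (distance of chalk_stub from where it was at the start of the episode above 0.03 m).
It fails at once if the pompom is shoved more than 3 cm from its place (distance of pompom from where it was at the start of the episode above 0.03 m).
Of pot_a, pot_b, pot_c only 2 to 3 are there at a start; the rules pass over those that are not, and their reading is None.
At some moment in a run one of pot_a, pot_b, pot_c, cover may be knocked a few centimetres aside while the robot is not near it.
It also fails if it takes over 210 s, if anything falls off the work surface, if the arm or the gripper's body presses on something with over 40 N, if the wrist force passes 120 N, or if a joint passes its speed limit or range.

ROBOT

A 6-joint arm with a two-finger parallel gripper is mounted at the origin on the work surface; the furniture and walls round the work are solid. World frame = base frame: x ahead of the robot, y to its left, z up, the work surface at z = 0. Lengths are in m, angles in rad, forces in N, time in s.
With the tool pointing down it reaches from about 0.35 to 0.95 m from the base axis. Payload 17.4 kg.
Tool frame: the origin (TCP) lies midway between the tips of the shut fingers; the grasp point (between the pads) lies 19 mm behind it; x points along the fingers, y is the direction in which the jaws open and shut, and the axes are right-handed (so a half turn about x gives the same grasp; the last joint's range is limited). The gripper opens to 93 mm and grips with 3 to 60 N. Pads are 15 mm wide; open, the fingers measure 128 mm over their backs; the gripper's body (75 mm by 188 mm) begins 65 mm behind the grasp point.
Start: joints at [-0.038, 0.116, 1.442, -0, 1.584, -0.038], TCP at [0.675, -0, 0.219] pointing down, gripper open.
Joint ranges: [-2.83, 2.83], [-0.83, 2.19], [0.07, 2.5], [-1.14, 4.28], [0.01, 3], [-2.97, 2.97]. Speed limits (rad/s): [1.89, 1.89, 2.22, 3.14, 3.14, 3.14].

INTERFACE

Orientations are given as [roll, pitch, yaw] about the fixed x, y, z axes, in that order (R = Rz(yaw) Ry(pitch) Rx(roll)).
In Python, from cell import bot gives the robot as it stands. The module is installed in compiled form; this text tells all that it offers.
- The arm moves only by the tool jog_arm, never from a script. Its argument "deltas" is a list of rows, each an object with "xyz": the shift along the tool's x, y, z in cm, a list of three; "turn": the turn about the tool's x in degrees. In form: [{"xyz": [dx, dy, dz], "turn": turn}, ...]. A call has 1 to 10 rows; each row shifts and turns the commanded pose from where the row before left it, along the tool's axes as they then stand; what a row does not reach is not made up. A row lasts 1/10 s, in which the tool goes at most 50 mm and 8.59 degrees, less where a joint would pass 70% of its speed; a pose out of reach is approached as far as the arm can. A call with a gripper value outside its range is refused whole. "jaw" is the finger opening in cm, from 0 to 9.3, set as the call begins (left out, the last holds). The fingers move at their own pace and stop on an object; "force" is the grip in N (left out, the last holds). Time passes only in rows, so rows that do not move let the fingers close. It gives the time, the measured TCP pose, the force and the opening at its end, in the units of the state.
- bot.get_obs(): the state, without advancing time (a new reading comes with each control period).
- bot.grab_frame(name): name is "scene" or "side" or "wrist"; returns the picture (480x640x3 uint8, red, green, blue); there is no depth.
- bot.get_calibration(name): a dict with "mtx" (3x3 intrinsics, pixels), "k1" (the pictures are not rectified: a ray, as slopes to the right and down, at radius r is drawn at 1 + k1 r^2 times it, then the intrinsics apply), "cam_to_world" (4x4, takes a point from camera to world coordinates); the wrist camera has in their place "tool_from_camera" (4x4, takes a point from camera to tool coordinates, whose origin is the TCP and whose axes are the tool frame's). Camera axes: x right, y down, z forward; pixel columns grow to the right and rows downward; lengths in m; the calibration is good to about 2 mm. A picture is of the moment at which its call begins: read the wrist's pose just before it. get_calibration takes no time and is no camera call.
- bot.sign_off(): hands the job in, once; it reports no verdict.
Trained networks look in the newest picture that a camera, given by its name, has taken for a name from the list of things; names that differ only in an ending like _2 or _b are one class to them, and where a whole thing is asked for, a point or a joint stands for the part that bears it (a point fixed in the world has none). Each returns a list of dicts, best first, with "p" (0 to 1); they miss things now and then, are a little off and sometimes report something else, mostly with a low value. They report only what shows in the picture. A call takes as long as a camera call. They do not tell look-alikes from the thing itself.
- bot.find_in(camera, label): "position" ([column, row] in pixels, amid what is visible of it).
The state is a dict: "clock": time; "qpos": joint angles; "joint_velocities": joint speeds; "joint_efforts": joint torques, N m; "ee_pos": TCP position; "eef_rot": TCP orientation; "ft_force": force on the tool from outside, world axes, zero at the start; "torque": the same for the moment, N m; "grip_width": finger opening in m.
Only numpy, scipy, OpenCV 4.12 (cv2) and the standard library are available. Lean on these libraries where they do the work, as an engineer would, in place of code of your own. Each camera call takes 0.05 s, during which the arm holds its last target. There are 200 camera calls.

## Working session

There is one attempt and no reset: what is moved stays moved. The work goes in short steps, Python scripts to look and compute and a tool call to move; the robot and the scene stay as the last step left them, time stands still between calls to the robot, and variables do not carry over. Pictures are saved under pics/ and viewed, about 12 in all and at most 16, crops included, and the job is handed in when it is done.

Besides the shell and the picture viewer there is one more tool, called after "Emit:" in YAML: its name, and indented under it one key for each argument. jog_arm: Moves the arm, as the interface text tells. Its arguments: {"type":"object","properties":{"deltas":{"type":"array"},"jaw":{"type":"number"},"force":{"type":"number"}},"required":["deltas"]}

```bash
mkdir -p pics; cat > h.py <<'E'
import numpy as np, cv2
from cell import bot
from scipy.spatial.transform import Rotation as R
def T_tool(o):
    T=np.eye(4);T[:3,:3]=R.from_euler('xyz',o['eef_rot']).as_matrix();T[:3,3]=o['ee_pos'];return T
def cam(name,o=None):
    c=bot.get_calibration(name)
    M=np.array(c['cam_to_world']) if name!='wrist' else T_tool(o)@np.array(c['tool_from_camera'])
    return np.array(c['mtx']),c['k1'],M
def ray(px,C,z):
    K,k,M=C
    d=np.linalg.solve(K,[px[0],px[1],1.])[:2];s=d.copy()
    for _ in range(20): s=d/(1+k*(s@s))
    v=M[:3,:3]@np.array([*s,1]);p=M[:3,3]
    return p+v*(z-p[2])/v[2]
def proj(P,C):
    K,k,M=C
    q=M[:3,:3].T@(np.asarray(P,float)-M[:3,3]);s=q[:2]/q[2];s=s*(1+k*(s@s))
    return (K@[s[0],s[1],1])[:2]
def shot(name,fn):
    o=bot.get_obs();im=bot.grab_frame(name)
    cv2.imwrite(f'pics/{fn}.png',cv2.cvtColor(im,cv2.COLOR_RGB2BGR));return im,cam(name,o)
E
python3 - <<'E'
from h import *
o=bot.get_obs();print(o)
for n in['scene','side']:
    im,C=shot(n,n+'0')
    print(n,C[2][:3,3].round(3))
    for l,z in [('jig',.03),('cover',.03),('grip',.055),('mat',.003),('tray',.01),('pot_a',.05),('eraser',.006),('chalk_stub',.006),('pompom',.025)]:
        for d in bot.find_in(n,l): print(l,round(d['p'],2),np.round(d['position']),ray(d['position'],C,z)[:2].round(3))
E
```

```text
{'clock': 0.0, 'qpos': array([-3.77679197e-02,  1.16506568e-01,  1.44226235e+00, -4.41314896e-05,
        1.58400755e+00, -3.77953311e-02]), 'joint_velocities': array([-0.00057874, -0.00046592, -0.00109616,  0.00169218, -0.00028509,
        0.00166124]), 'joint_efforts': array([-2.39607485e-03, -7.21266031e+01, -6.22611737e+01,  7.77577632e-02,
        2.38535833e-02, -2.17692599e-05]), 'ee_pos': array([6.74794675e-01, 7.13011572e-06, 2.17893116e-01]), 'eef_rot': array([-1.57133262,  1.56961169,  3.14108321]), 'ft_force': array([ 0.25681695,  0.01035829, -0.0422978 ]), 'torque': array([-0.00287018, -0.0139645 ,  0.01301982]), 'grip_width': 0.09255776804759538}
scene [-0.064 -0.997  1.197]
jig 0.6 [297. 225.] [0.472 0.146]
cover 0.86 [299. 212.] [0.502 0.194]
cover 0.73 [356. 329.] [ 0.441 -0.268]
grip 0.88 [302. 216.] [0.492 0.15 ]
mat 0.8 [207. 173.] [0.324 0.541]
mat 0.77 [299. 257.] [0.432 0.047]
tray 0.55 [356. 330.] [ 0.448 -0.257]
pot_a 0.72 [251. 203.] [0.379 0.278]
pot_a 0.72 [218. 216.] [0.268 0.267]
pot_a 0.65 [223. 189.] [0.326 0.381]
pot_a 0.6 [268. 227.] [0.385 0.155]
pot_a 0.57 [262. 180.] [0.457 0.368]
eraser 0.62 [345. 226.] [0.615 0.101]
chalk_stub 0.43 [346. 387.] [ 0.344 -0.389]
chalk_stub 0.35 [268. 230.] [0.396 0.19 ]
pompom 0.67 [382. 398.] [ 0.397 -0.462]
pompom 0.26 [261. 175.] [0.474 0.424]
side [-0.301 -1.353  0.841]
cover 0.8 [325. 226.] [0.493 0.19 ]
grip 0.64 [328. 226.] [0.475 0.134]
grip 0.17 [286. 222.] [0.359 0.224]
mat 0.65 [328. 253.] [0.433 0.047]
mat 0.58 [242. 203.] [0.314 0.563]
tray 0.7 [382. 295.] [ 0.449 -0.259]
pot_a 0.85 [302. 234.] [0.372 0.121]
pot_a 0.73 [287. 223.] [0.363 0.227]
pot_a 0.67 [262. 207.] [0.33 0.39]
pot_a 0.63 [260. 226.] [0.266 0.238]
pot_a 0.54 [296. 206.] [0.451 0.35 ]
eraser 0.16 [331. 227.] [0.528 0.213]
chalk_stub 0.41 [375. 330.] [ 0.347 -0.389]
pompom 0.63 [411. 335.] [ 0.404 -0.469]
```

View pics/scene0.png

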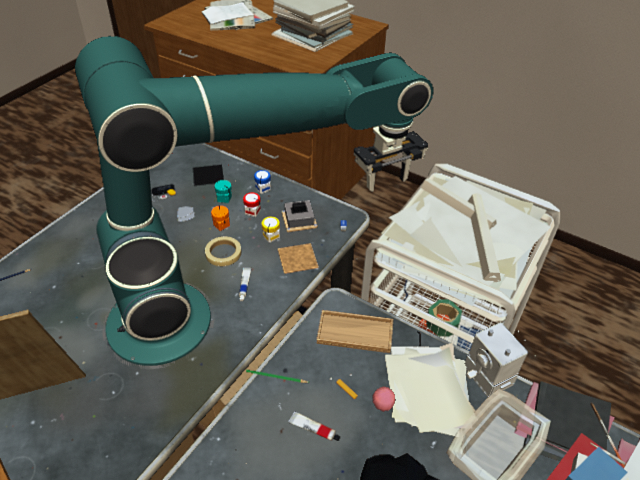

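View pics/side0.png

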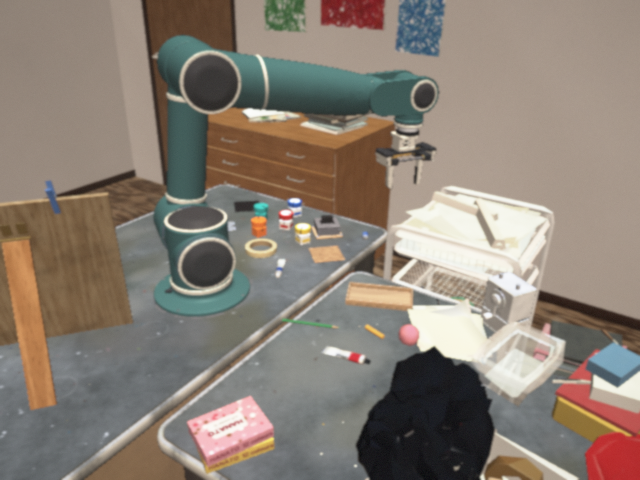

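Seen: the scene shows red pot (252,203), blue (262,180), yellow (270,228), so all three are present. The orange (220,215) and turquoise (222,190) pots are look-alikes. The cover on the jig is at (299,212), cork mat at (298,257) and tray at (356,330). The side view agrees. Next I'll look from above with the wrist camera.

Emit:
jog_arm:
  deltas:
    - {"xyz": [-1.5, -2.5, -2.2]}
    - {"xyz": [-1.5, -2.5, -2.2]}
    - {"xyz": [-1.5, -2.5, -2.2]}
    - {"xyz": [-1.5, -2.5, -2.2]}
    - {"xyz": [-1.5, -2.5, -2.2]}
    - {"xyz": [-1.5, -2.5, -2.2]}
    - {"xyz": [-1.5, -2.5, -2.2]}
    - {"xyz": [-1.5, -2.5, -2.2]}
    - {"xyz": [-1.5, -2.5, -2.2]}
    - {"xyz": [0, 0, 0]}

```text
invalid input
```

```bash
python3 - <<'E'
from h import *
o=bot.get_obs();print(o['clock'],o['ee_pos'],T_tool(o)[:3,:3].round(3).tolist())
print(np.array(bot.get_calibration('wrist')['tool_from_camera']).round(3).tolist())
im,C=shot('wrist','w1');print(C[0],C[1])
for l,z in [('jig',.03),('cover',.03),('grip',.055),('mat',.003),('pot_a',.058),('eraser',.006)]:
    for d in bot.find_in('wrist',l): print(l,round(d['p'],2),np.round(d['position']),ray(d['position'],C,z)[:2].round(3))
E
```

```text
1.0 [ 6.74991545e-01 -6.10867021e-06  2.18655888e-01] [[-0.0, 1.0, 0.0], [0.0, 0.0, -1.0], [-1.0, -0.0, -0.0]]
[[0.0, -0.294, 0.956, -0.168], [1.0, -0.0, -0.001, 0.001], [0.001, 0.956, 0.294, -0.082], [0.0, 0.0, 0.0, 1.0]]
[[359.58773685   0.         322.32322204]
 [  0.         359.58773685 243.46684325]
 [  0.           0.           1.        ]] -0.0009815100948354775
jig 0.96 [171.  50.] [0.542 0.152]
cover 0.97 [128.  26.] [0.506 0.172]
grip 0.78 [124.  21.] [0.516 0.168]
grip 0.74 [172.  52.] [0.551 0.146]
mat 0.97 [ 84. 167.] [0.427 0.048]
pot_a 0.94 [18. 43.] [0.428 0.152]
eraser 0.93 [256. 108.] [0.61  0.105]
```

View pics/w1.png

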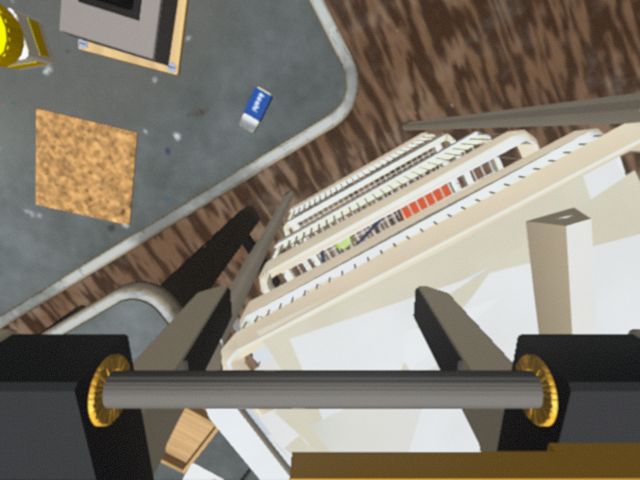

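The cork mat is at (86,167), eraser at (256,108), yellow pot at the far left and the cover at the top. The row form needs "turn".

Emit:
jog_arm:
  deltas:
    - {"xyz": [-1.5, -2.5, -2.0], "turn": 0}
    - {"xyz": [-1.5, -2.5, -2.0], "turn": 0}
    - {"xyz": [-1.5, -2.5, -2.0], "turn": 0}
    - {"xyz": [-1.5, -2.5, -2.0], "turn": 0}
    - {"xyz": [-1.5, -2.5, -2.0], "turn": 0}
    - {"xyz": [-1.5, -2.5, -2.0], "turn": 0}
    - {"xyz": [-1.5, -2.5, -2.0], "turn": 0}
    - {"xyz": [-1.5, -2.5, -2.0], "turn": 0}
    - {"xyz": [-1.5, -2.5, -2.0], "turn": 0}
    - {"xyz": [0, 0, 0], "turn": 0}

```text
clock: 2.35
ee_pos: [0.4482, 0.1817, 0.3567]
eef_rot: [2.021, 1.566, 0.452]
ft_force: [0.5, 0.5, -0.3]
grip_width: 0.0927
```

```bash
python3 - <<'E'
from h import *
o=bot.get_obs();print(o['clock'],o['ee_pos'],o['qpos'])
im,C=shot('wrist','w2')
for l,z in [('jig',.03),('cover',.042),('grip',.067),('mat',.003),('pot_a',.058),('eraser',.006)]:
    for d in bot.find_in('wrist',l): print(l,round(d['p'],2),np.round(d['position']),ray(d['position'],C,z)[:2].round(3))
E
```

```text
2.35 [0.44820028 0.18167907 0.35668389] [ 3.32034138e-01 -3.05896637e-01  1.61302394e+00  5.39269856e-04
  1.83015938e+00  3.29735542e-01]
jig 0.88 [335. 160.] [0.468 0.23 ]
cover 0.96 [360. 187.] [0.502 0.196]
grip 0.88 [361. 185.] [0.499 0.201]
mat 0.92 [307. 282.] [0.427 0.04 ]
pot_a 0.86 [268. 109.] [0.385 0.291]
pot_a 0.82 [280. 211.] [0.395 0.165]
pot_a 0.79 [221.  22.] [0.334 0.385]
pot_a 0.74 [332.  27.] [0.461 0.38 ]
pot_a 0.67 [186. 123.] [0.283 0.275]
eraser 0.82 [426. 244.] [0.608 0.105]
eraser 0.72 [273. 112.] [0.384 0.291]
```

View pics/w2.png

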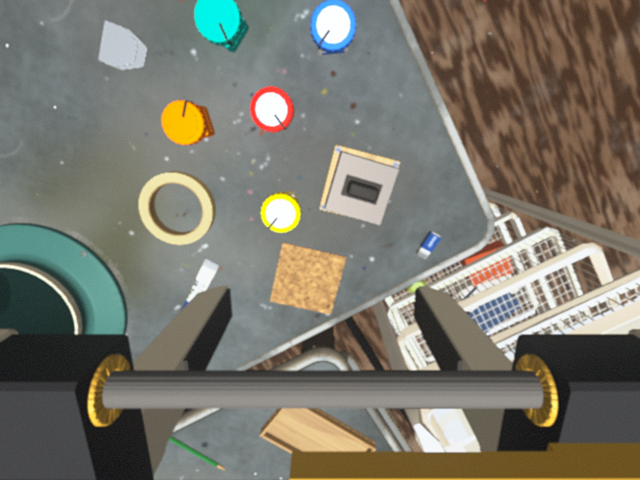

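Seen in w2: blue (333,26), red (272,109), yellow (281,212), cover with bar (362,188), cork mat (308,279). The look-alikes are orange (184,122) and turquoise (217,18), and they stay put. I'll measure the bar and mat poses by segmentation.

```bash
cat >> h.py <<'E'
def wrap(a,p): return (a+p/2)%p-p/2
def rect(mask,C,z,near=None):
    """largest/nearest blob -> world centre, yaw (deg) of long side, sizes at height z"""
    cs,_=cv2.findContours(mask.astype(np.uint8)*255,cv2.RETR_EXTERNAL,cv2.CHAIN_APPROX_NONE)
    cs=[c for c in cs if cv2.contourArea(c)>60]
    if near is not None: cs.sort(key=lambda c:np.hypot(*(c.reshape(-1,2).mean(0)-near)))
    else: cs.sort(key=cv2.contourArea,reverse=True)
    pts=np.array([ray(p,C,z)[:2] for p in cs[0].reshape(-1,2)])
    (c,(w,h),a)=cv2.minAreaRect((pts*1000).astype(np.float32))
    if h>w: w,h,a=h,w,a+90
    return np.array(c)/1000,wrap(a,180),(w,h)
E
python3 - <<'E'
from h import *
im=cv2.cvtColor(cv2.imread('pics/w2.png'),cv2.COLOR_BGR2RGB);o=bot.get_obs();C=cam('wrist',o)
hsv=cv2.cvtColor(im,cv2.COLOR_RGB2HSV)
m=np.zeros(im.shape[:2],bool);m[165:215,335:390]=(im.max(2)<75)[165:215,335:390]
print('bar',rect(m,C,.067))
m=np.zeros(im.shape[:2],bool);m[235:320,262:355]=((hsv[...,1]>70)&(hsv[...,0]<25))[235:320,262:355]
print('mat',rect(cv2.morphologyEx(m.astype(np.uint8),cv2.MORPH_CLOSE,np.ones((5,5))),C,.003))
print(im[188,362],im[160,352],im[280,300])
E
```

```text
bar (array([0.50121429, 0.19153596]), -15.999992370605469, (40.141578674316406, 19.645029067993164))
mat (array([0.42713846, 0.04398366]), 76.49925231933594, (101.46160125732422, 100.81733703613281))
[88 88 82] [215 206 197] [219 169 111]
```

Emit:
jog_arm:
  deltas:
    - {"xyz": [3.0, 2.65, -0.5], "turn": 0}
    - {"xyz": [4.0, 2.65, -0.5], "turn": 0}
    - {"xyz": [4.2, 0, 0], "turn": 8}
    - {"xyz": [4.2, 0, 0], "turn": 8}
    - {"xyz": [4.2, 0, 0], "turn": 0}
    - {"xyz": [3.0, 0, 0], "turn": 0}
    - {"xyz": [0, 0, 0], "turn": 0}

```text
clock: 3.4
ee_pos: [0.5013, 0.1889, 0.123]
eef_rot: [-0.97, 1.564, -2.82]
ft_force: [-0.4, 0.4, 0.0]
grip_width: 0.0929
```

```bash
python3 - <<'E'
from h import *
o=bot.get_obs();T=T_tool(o);print(o['clock'],o['ee_pos'],T[:3,:3].round(3).tolist(),o['qpos'].round(2))
im,C=shot('wrist','w3')
for d in bot.find_in('wrist','grip'): print(round(d['p'],2),d['position'],ray(d['position'],C,.067)[:2].round(4))
m=(im.max(2)<100); p=proj([.5012,.1915,.067],C); print(p)
mm=np.zeros_like(m);y0,x0=int(p[1]),int(p[0]);s=np.s_[max(0,y0-60):y0+60,max(0,x0-90):x0+90];mm[s]=m[s]
try: print(rect(mm,C,.067,p))
except Exception as e: print(e)
E
```

```text
3.4 [0.50132767 0.1889256  0.12298969] [[-0.007, 0.961, -0.276], [-0.002, -0.276, -0.961], [-1.0, -0.006, 0.004]] [ 0.31 -0.14  1.85 -0.    1.44  0.59]
0.88 [322.5, 237.2] [0.5071 0.2055]
[319.71141977 259.1480083 ]
(array([0.50417746, 0.19779089]), -16.879196166992188, (43.81521987915039, 26.735389709472656))
```

View pics/w3.png

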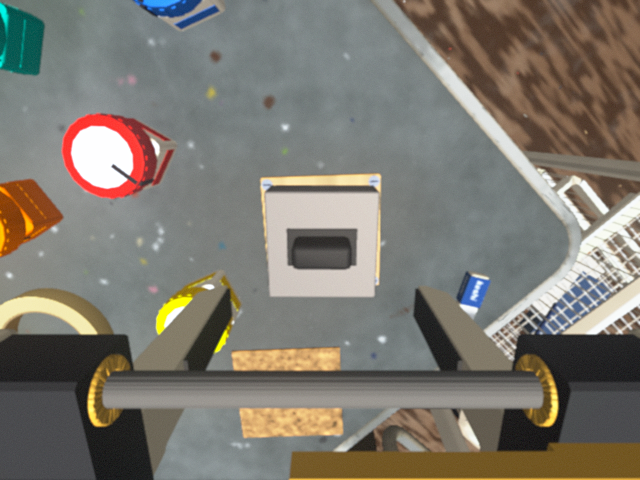

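Bar at (323,253) sits midway between the fingers, aligned with them. Descend and grip.

Emit:
jog_arm:
  deltas:
    - {"xyz": [3.0, 0, -0.3], "turn": 0}
    - {"xyz": [3.0, 0, 0], "turn": 0}
    - {"xyz": [1.7, 0, 0], "turn": 0}
    - {"xyz": [0, 0, 0], "turn": 0}

```text
clock: 3.9
ee_pos: [0.5039, 0.1927, 0.0506]
eef_rot: [-0.911, 1.57, -2.761]
ft_force: [-0.7, -0.6, 0.3]
grip_width: 0.0933
```

Emit:
jog_arm:
  deltas:
    - {"xyz": [0, 0, 0], "turn": 0}
    - {"xyz": [0, 0, 0], "turn": 0}
    - {"xyz": [0, 0, 0], "turn": 0}
    - {"xyz": [0, 0, 0], "turn": 0}
    - {"xyz": [0, 0, 0], "turn": 0}
    - {"xyz": [0, 0, 0], "turn": 0}
  jaw: 3.0
  force: 30

```text
clock: 4.5
ee_pos: [0.5039, 0.1929, 0.0508]
eef_rot: [2.154, 1.571, 0.304]
ft_force: [-0.3, 0.0, 0.6]
grip_width: 0.0494
```

Emit:
jog_arm:
  deltas:
    - {"xyz": [0.3, 0, 0], "turn": 0}
    - {"xyz": [0, 0, 0], "turn": 0}
    - {"xyz": [0, 0, 0], "turn": 0}
    - {"xyz": [0, 0, 0], "turn": 0}
    - {"xyz": [0, 0, 0], "turn": 0}

```text
clock: 5.0
ee_pos: [0.5038, 0.1928, 0.0475]
eef_rot: [-0.96, 1.571, -2.81]
ft_force: [-0.2, -0.1, -2.1]
grip_width: 0.0399
```

Emit:
jog_arm:
  deltas:
    - {"xyz": [-2, 0, 0], "turn": 0}
    - {"xyz": [-3, 0, 0], "turn": 0}
    - {"xyz": [-3, 0, 0], "turn": 0}
    - {"xyz": [0, -0.8, 4.1], "turn": 0}
    - {"xyz": [0, -0.8, 4.1], "turn": 0}
    - {"xyz": [0, -0.8, 4.1], "turn": 0}
    - {"xyz": [0, -0.9, 4.1], "turn": 0}
    - {"xyz": [0, 0, 0], "turn": 0}
    - {"xyz": [0, 0, 0], "turn": 0}

```text
clock: 5.9
ee_pos: [0.4269, 0.0439, 0.1279]
eef_rot: [2.065, 1.57, 0.214]
ft_force: [-0.1, 0.6, -1.6]
grip_width: 0.04
```

```bash
python3 - <<'E'
from h import *
o=bot.get_obs();T=T_tool(o);print(o['clock'],o['ee_pos'],o['ft_force'],o['grip_width'])
im,C=shot('wrist','w4');print(bot.find_in('wrist','mat'),bot.find_in('wrist','cover'))
print(proj([.4271,.044,.003],C))
E
```

```text
5.9 [0.42690575 0.04385434 0.12794011] [-0.09257884  0.61315641 -1.56154801] 0.03999147525471368
[{'position': [320.0, 192.7], 'p': 0.93}] [{'position': [322.7, 272.6], 'p': 0.67}]
[320.94415254 234.56616209]
```

View pics/w4.png

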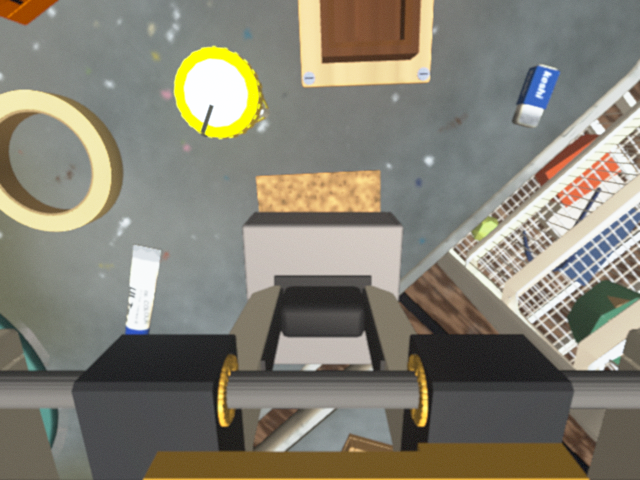

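The cover is held and centred over the mat, whose far edge shows at row 172. The jig pocket is visible at the top. Lower and release.

Emit:
jog_arm:
  deltas:
    - {"xyz": [3, 0, 0], "turn": 0}
    - {"xyz": [3, 0, 0], "turn": 0}
    - {"xyz": [1.5, 0, 0], "turn": 0}
    - {"xyz": [0.7, 0, 0], "turn": 0}
    - {"xyz": [0.2, 0, 0], "turn": 0}
    - {"xyz": [0.2, 0, 0], "turn": 0}
    - {"xyz": [0, 0, 0], "turn": 0}

```text
clock: 6.75
ee_pos: [0.4275, 0.0444, 0.0425]
eef_rot: [1.883, 1.57, 0.033]
ft_force: [-0.5, 0.0, -1.9]
grip_width: 0.0398
```

Emit:
jog_arm:
  deltas:
    - {"xyz": [0, 0, 0], "turn": 0}
    - {"xyz": [0, 0, 0], "turn": 0}
    - {"xyz": [0, 0, 0], "turn": 0}
    - {"xyz": [0, 0, 0], "turn": 0}
    - {"xyz": [-3, 0, 0], "turn": 0}
    - {"xyz": [-4, 0, 0], "turn": 0}
    - {"xyz": [-4, 0, 0], "turn": 0}
    - {"xyz": [-4, 0, 0], "turn": 0}
    - {"xyz": [-4, 0, -3], "turn": 0}
    - {"xyz": [0, 0, 0], "turn": 0}
  jaw: 8.0

```text
clock: 7.75
ee_pos: [0.4369, 0.0749, 0.2371]
eef_rot: [2.046, 1.564, 0.197]
ft_force: [0.5, 0.4, -0.6]
grip_width: 0.0799
```

```bash
python3 - <<'E'
from h import *
o=bot.get_obs();T=T_tool(o);print(o['clock'],o['ee_pos'],o['ft_force'],o['grip_width'],o['qpos'].round(2))
im,C=shot('wrist','w5')
for l,z in [('cover',.037),('pot_a',.058),('jig',.032)]:
    for d in bot.find_in('wrist',l): print(l,round(d['p'],2),np.round(d['position']),ray(d['position'],C,z)[:2].round(3))
E
```

```text
7.75 [0.43688574 0.07493141 0.23713987] [ 0.47250025  0.36430545 -0.63700153] 0.07985044635096561 [ 0.11 -0.41  1.88  0.    1.66  0.39]
cover 0.87 [322. 246.] [0.43  0.043]
pot_a 0.86 [89. 55.] [0.285 0.272]
pot_a 0.7 [250. 144.] [0.395 0.163]
pot_a 0.67 [201.  14.] [0.39  0.274]
jig 0.85 [351.  81.] [0.502 0.192]
```

View pics/w5.png

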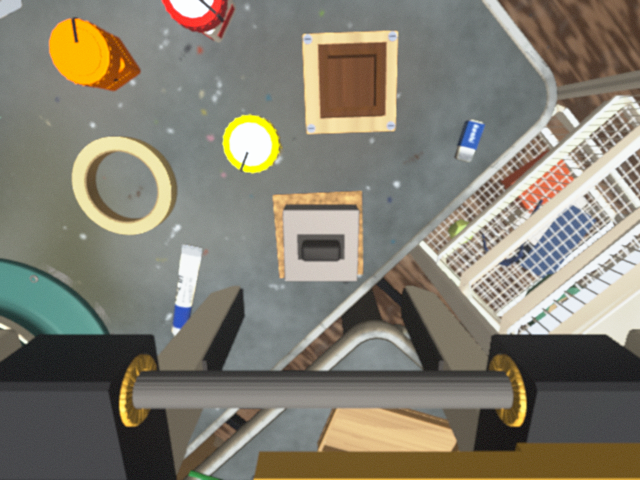

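The cover stands on the cork mat (322,245) and the jig with its open pocket is at (351,81). Measure the jig, and fit pot body yaws by silhouette (first on w3's red pot), plus the tray from the scene picture.

```bash
cat >> h.py <<'E'
from scipy.optimize import minimize
TH=np.linspace(0,2*np.pi,40)
def sil(x,y,yaw,C,shape,z0=0):
    """silhouette of a pot: cap + body with blunted corners"""
    m=np.zeros(shape,np.uint8)
    cap=[(x+.026*np.cos(t),y+.026*np.sin(t),z0+z) for t in TH for z in(.038,.058)]
    c,s=np.cos(yaw),np.sin(yaw);b=[]
    for u,v in [(20,16),(16,20),(-16,20),(-20,16),(-20,-16),(-16,-20),(16,-20),(20,-16)]:
        u,v=u/1000,v/1000
        b+=[(x+c*u-s*v,y+s*u+c*v,z0+z) for z in(0,.036)]
    for P in(cap,b):
        q=np.array([proj(p,C) for p in P]);cv2.fillConvexPoly(m,cv2.convexHull((q*16).astype(np.int32)),1,shift=4)
    return m
def potmask(im):
    h=cv2.cvtColor(im,cv2.COLOR_RGB2HSV);m=((h[...,1]>110)&(h[...,2]>70))|(im.min(2)>165)
    return cv2.morphologyEx(m.astype(np.uint8),cv2.MORPH_CLOSE,np.ones((7,7)))
def fitpot(im,C,xy,z0=0,r=.05):
    """best x,y,yaw(deg, mod 90) and IoU"""
    M=potmask(im);q=proj([*xy,.03],C);p=int(r*C[0][0,0]/(C[2][2,3]-.03))
    roi=np.zeros_like(M);cv2.circle(roi,tuple(int(v) for v in q),p,1,-1)
    roi[300:,:]*=0
    M=M*roi
    n,lab,st,ce=cv2.connectedComponentsWithStats(M);M=(lab==1+np.argmax(st[1:,4])).astype(np.uint8)
    def cost(v):
        S=sil(v[0],v[1],v[2],C,M.shape,z0)*roi;return -(S&M).sum()/max(1,(S|M).sum())
    best=None
    for a in np.deg2rad(np.arange(-45,45,15)):
        f=minimize(cost,[xy[0],xy[1],a],method='Nelder-Mead',options=dict(initial_simplex=np.array([[xy[0],xy[1],a],[xy[0]+.006,xy[1],a],[xy[0],xy[1]+.006,a],[xy[0],xy[1],a+.2]]),maxfev=90))
        if best is None or f.fun<best.fun: best=f
    return best.x[:2].round(4),round(float(wrap(np.degrees(best.x[2]),90)),1),round(-best.fun,3)
E
python3 - <<'E'
from h import *
o=bot.get_obs();C=cam('wrist',o)
rd=lambda f:cv2.cvtColor(cv2.imread(f'pics/{f}.png'),cv2.COLOR_BGR2RGB)
im=rd('w5');h=cv2.cvtColor(im,cv2.COLOR_RGB2HSV)
m=np.zeros(im.shape[:2],np.uint8);s=np.s_[20:145,290:410];mm=((h[...,1]>60)&(h[...,0]<28)&(h[...,2]>60));m[s]=mm[s]
m=cv2.morphologyEx(m,cv2.MORPH_CLOSE,np.ones((9,9)));print('plate',rect(m,C,.008))
m=np.zeros(im.shape[:2],np.uint8);m[s]=(mm&(h[...,2]<150))[s]
m=cv2.morphologyEx(m,cv2.MORPH_CLOSE,np.ones((9,9)));print('block',rect(m,C,.032))
# w3 pose
o3=dict(o);T=np.array([[-.007,.961,-.276],[-.002,-.276,-.961],[-1,-.006,.004]])
M=np.eye(4);M[:3,:3]=T;M[:3,3]=[.50133,.18893,.12299]
C3=(C[0],C[1],M@np.array(bot.get_calibration('wrist')['tool_from_camera']))
im3=rd('w3');print('red',fitpot(im3,C3,(.385,.288)))
ims=rd('scene0');Cs=cam('scene');h=cv2.cvtColor(ims,cv2.COLOR_RGB2HSV)
m=np.zeros(ims.shape[:2],np.uint8);s=np.s_[295:365,305:405];m[s]=((h[...,1]>70)&(h[...,0]<28)&(h[...,2]>60))[s]
print('tray',rect(cv2.morphologyEx(m,cv2.MORPH_CLOSE,np.ones((5,5))),Cs,.018))
E
```

```text
plate (array([0.49765869, 0.18897745]), -14.144462585449219, (93.55195617675781, 93.39774322509766))
block (array([0.49789584, 0.18872255]), 75.7087631225586, (62.77643966674805, 61.14630889892578))
red (array([0.3854, 0.267 ]), -22.3, np.float64(-1734368566539070.0))
tray (array([ 0.44031122, -0.26331885]), -35.69746780395508, (186.80996704101562, 108.90735626220703))h.py:58: RuntimeWarning: overflow encountered in scalar negative
  S=sil(v[0],v[1],v[2],C,M.shape,z0)*roi;return -(S&M).sum()/max(1,(S|M).sum())
```

Emit:
jog_arm:
  deltas:
    - {"xyz": [1.5, 2.5, -1.6], "turn": 0}
    - {"xyz": [2.0, 2.5, -1.6], "turn": 0}
    - {"xyz": [2.0, 2.5, -1.6], "turn": 0}
    - {"xyz": [2.0, 0, -1.6], "turn": 0}
    - {"xyz": [0, 0, 0], "turn": 0}

```text
clock: 8.45
ee_pos: [0.5237, 0.1141, 0.1522]
eef_rot: [-1.151, 1.564, -3.001]
ft_force: [0.0, -0.3, 0.0]
grip_width: 0.0798
```

```bash
python3 - <<'E'
from h import *
o=bot.get_obs();print(o['clock'],o['ee_pos'])
im,C=shot('wrist','w6')
for d in bot.find_in('wrist','pot_a'): 
    xy=ray(d['position'],C,.045)[:2];print(round(d['p'],2),np.round(d['position']),xy.round(3),fitpot(im,C,xy))
E
```

```text
8.45 [0.52368553 0.11413446 0.15218289]
0.95 [60. 59.] [0.385 0.29 ] (array([0.3833, 0.2739]), -15.2, np.float64(-1918338609994753.2))
0.83 [  5. 130.] [0.324 0.259] (array([0.33  , 0.2465]), -33.5, np.float64(-0.0))
0.66 [150. 225.] [0.397 0.164] (array([0.4133, 0.186 ]), -10.4, np.float64(-2340660331646942.0))h.py:58: RuntimeWarning: overflow encountered in scalar negative
  S=sil(v[0],v[1],v[2],C,M.shape,z0)*roi;return -(S&M).sum()/max(1,(S|M).sum())
```

View pics/w6.png

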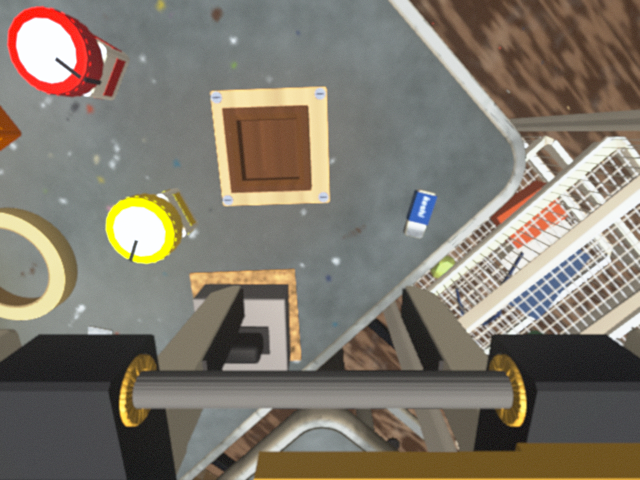

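Seen (w6): red pot (55,52) and yellow (142,228) with body faces showing, the jig pocket at (270,147), eraser at (422,212) and the cover on the mat. Fix the uint8 sign bug and refit.

```bash
sed -i 's/return -(S&M).sum()\/max/return -float((S\&M).sum())\/max/' h.py; python3 - <<'E'
from h import *
o=bot.get_obs();C=cam('wrist',o)
rd=lambda f:cv2.cvtColor(cv2.imread(f'pics/{f}.png'),cv2.COLOR_BGR2RGB)
M=np.eye(4);M[:3,:3]=[[-.007,.961,-.276],[-.002,-.276,-.961],[-1,-.006,.004]];M[:3,3]=[.50133,.18893,.12299]
C3=(C[0],C[1],M@np.array(bot.get_calibration('wrist')['tool_from_camera']))
print('red w3',fitpot(rd('w3'),C3,(.385,.28)))
im=rd('w6');print('red',fitpot(im,C,(.385,.28)));print('yel',fitpot(im,C,(.397,.164)))
h=cv2.cvtColor(im,cv2.COLOR_RGB2HSV);mm=((h[...,1]>60)&(h[...,0]<28)&(h[...,2]>60))
s=np.s_[80:215,205:335]
for nm,z,k in(('plate',.008,mm),('block',.032,mm&(h[...,2]<150))):
    m=np.zeros(im.shape[:2],np.uint8);m[s]=k[s];print(nm,rect(cv2.morphologyEx(m,cv2.MORPH_CLOSE,np.ones((9,9))),C,z))
print(T_tool(o)[:3,:3].round(3).tolist(), o['qpos'].round(2))
E
```

```text
red w3 (array([0.3844, 0.2924]), 42.3, np.float64(0.937))
red (array([0.3754, 0.3003]), 22.4, np.float64(0.871))
yel (array([0.3938, 0.1616]), -15.4, np.float64(0.944))
plate (array([0.50320905, 0.19153619]), -14.090621948242188, (96.2196273803711, 96.04705047607422))
block (array([0.50337292, 0.19148882]), -14.162391662597656, (64.73655700683594, 63.84440612792969))
[[-0.002, 0.961, -0.275], [-0.0, -0.275, -0.961], [-1.0, -0.002, 0.001]] [ 0.17 -0.16  1.82 -0.    1.49  0.44]
```

```bash
python3 - <<'E'
from h import *
o=bot.get_obs();C=cam('wrist',o)
rd=lambda f:cv2.cvtColor(cv2.imread(f'pics/{f}.png'),cv2.COLOR_BGR2RGB)
M=np.eye(4);M[:3,:3]=[[-.007,.961,-.276],[-.002,-.276,-.961],[-1,-.006,.004]];M[:3,3]=[.50133,.18893,.12299]
C3=(C[0],C[1],M@np.array(bot.get_calibration('wrist')['tool_from_camera']))
out=[]
for f,Cc,v,c in(('w6',C,(.3938,.1616,np.radians(-15.4)),(150,222)),('w3',C3,(.3844,.2924,np.radians(42.3)),(120,155))):
    im=rd(f);S=sil(*v,Cc,im.shape[:2]);cs,_=cv2.findContours(S,0,1)
    x,y=c;k=5
    a=cv2.resize(im[y-55:y+55,x-70:x+70],None,fx=k,fy=k,interpolation=cv2.INTER_CUBIC)
    b=a.copy();cv2.polylines(b,[((cs[0].reshape(-1,2)-[x-70,y-55])*k+k//2).astype(np.int32)],True,(0,255,0),1)
    out.append(cv2.resize(b,(400,314)))
    K=potmask(im)[y-55:y+55,x-70:x+70]*255
    out.append(cv2.resize(cv2.cvtColor(K,cv2.COLOR_GRAY2RGB),(400,314)))
g=np.vstack([np.hstack(out[:2]),np.hstack(out[2:])])
cv2.imwrite('pics/c1.png',cv2.cvtColor(cv2.resize(g,(764,600)),cv2.COLOR_RGB2BGR))
E
```

```text
(no output)
```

View pics/c1.png

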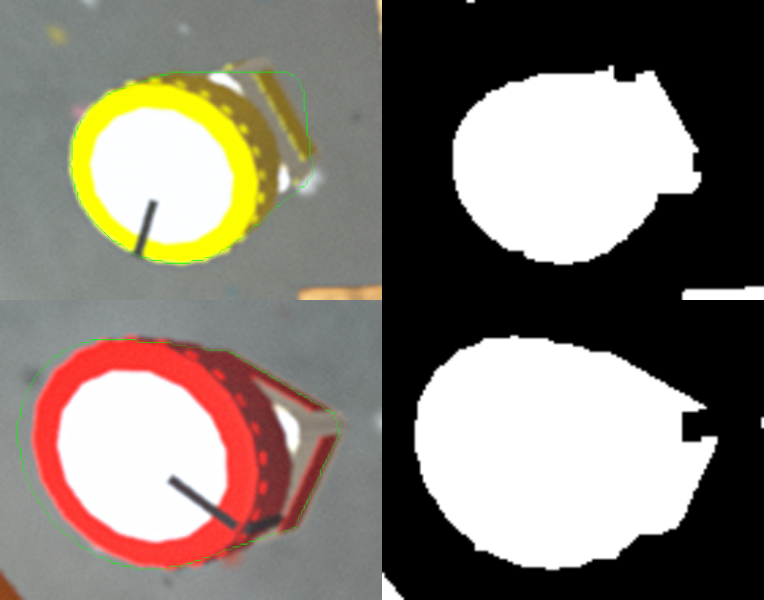

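```bash
cat >> h.py <<'E'
def edge(p,q,C,z=0):
    a,b=ray(p,C,z)[:2],ray(q,C,z)[:2];d=b-a;return 'mid',((a+b)/2).round(3),'len',round(np.hypot(*d),4),'yaw90',round(wrap(np.degrees(np.arctan2(d[1],d[0])),90),1)
E
python3 - <<'E'
from h import *
o=bot.get_obs();C=cam('wrist',o)
M=np.eye(4);M[:3,:3]=[[-.007,.961,-.276],[-.002,-.276,-.961],[-1,-.006,.004]];M[:3,3]=[.50133,.18893,.12299]
C3=(C[0],C[1],M@np.array(bot.get_calibration('wrist')['tool_from_camera']))
print(edge((178,190),(196.5,224),C),edge((175.3,141),(160,183.5),C3))
rd=lambda f:cv2.cvtColor(cv2.imread(f'pics/{f}.png'),cv2.COLOR_BGR2RGB)
def cap(im,C,z,xy):
    m=(im.min(2)>200);n,l,st,ce=cv2.connectedComponentsWithStats(m.astype(np.uint8))
    q=proj([*xy,z],C);i=1+np.argmin([np.hypot(*(c-q)) + (1e3 if s[4]<300 else 0) for c,s in zip(ce[1:],st[1:])])
    cs,_=cv2.findContours((l==i).astype(np.uint8),0,1);p=np.array([ray(v,C,z)[:2] for v in cs[0].reshape(-1,2)],np.float32)
    (c,r)=cv2.minEnclosingCircle(p*1000);return np.round(c,1),round(r,1)
print(cap(rd('w6'),C,.058,(.394,.162)),cap(rd('w3'),C3,.058,(.384,.29)))
E
```

```text
('mid', array([0.411, 0.164]), 'len', np.float64(0.0343), 'yaw90', np.float64(7.0)) ('mid', array([0.4 , 0.28]), 'len', np.float64(0.0368), 'yaw90', np.float64(-42.5))
(array([392.9, 161.5]), 19.5) (array([386.8, 291.8]), 19.3)
```

Crop: yellow body yaw is about 7° mod 90, its cap centre is (.393,.162) and the jig yaw is −14°. Red body yaw is about −42°. The silhouette fit was poor, so I use the base edges. Start with yellow, centring it with two perpendicular squeezes.

Emit:
jog_arm:
  deltas:
    - {"xyz": [0, -3.5, -0.2], "turn": 0}
    - {"xyz": [0, -3.5, -0.3], "turn": 0}
    - {"xyz": [0, -3.5, -0.3], "turn": 0}
    - {"xyz": [0, -3.4, -0.2], "turn": 0}
    - {"xyz": [3, 0, 0], "turn": 0}
    - {"xyz": [3, 0, 0], "turn": 0}
    - {"xyz": [3, 0, 0], "turn": 0}
    - {"xyz": [2.5, 0, 0], "turn": 0}
    - {"xyz": [0.8, 0, 0], "turn": 0}
    - {"xyz": [0, 0, 0], "turn": 0}
  jaw: 7.0

```text
clock: 9.55
ee_pos: [0.3939, 0.1615, 0.0339]
eef_rot: [-0.594, 1.571, -2.445]
ft_force: [0.6, 0.7, 0.0]
grip_width: 0.0698
```

Emit:
jog_arm:
  deltas:
    - {"xyz": [0, 0, 0], "turn": 0}
    - {"xyz": [0, 0, 0], "turn": 0}
    - {"xyz": [0, 0, 0], "turn": 0}
    - {"xyz": [0, 0, 0], "turn": 0}
  jaw: 4.6
  force: 10

```text
clock: 9.95
ee_pos: [0.3946, 0.1621, 0.0348]
eef_rot: [2.178, 1.569, 0.328]
ft_force: [-1.2, -1.3, 7.8]
grip_width: 0.0521
```

```bash
python3 - <<'E'
from h import *
o=bot.get_obs();print(o['clock'],o['ee_pos'].round(4),o['ft_force'].round(1),o['grip_width'].round(4))
E
```

```text
Traceback (most recent call last):
AttributeError: 'float' object has no attribute 'round'
```

Emit:
jog_arm:
  deltas:
    - {"xyz": [0, 0, 0], "turn": 0}
    - {"xyz": [0, 0, 0], "turn": 0}
    - {"xyz": [0, 0, 0], "turn": 0}
  jaw: 7.0

```text
clock: 10.25
ee_pos: [0.394, 0.1619, 0.0337]
eef_rot: [2.019, 1.571, 0.169]
ft_force: [-0.8, 0.3, 0.3]
grip_width: 0.0685
```

Emit:
jog_arm:
  deltas:
    - {"xyz": [0, 0, 0], "turn": -8.5}
    - {"xyz": [0, 0, 0], "turn": -8.5}
    - {"xyz": [0, 0, 0], "turn": -8.5}
    - {"xyz": [0, 0, 0], "turn": -8.5}
    - {"xyz": [0, 0, 0], "turn": -8.5}
    - {"xyz": [0, 0, 0], "turn": -8.5}
    - {"xyz": [0, 0, 0], "turn": -8.5}
    - {"xyz": [0, 0, 0], "turn": -8.5}
    - {"xyz": [0, 0, 0], "turn": -8.5}
    - {"xyz": [0, 0, 0], "turn": -8.5}

```text
clock: 11.25
ee_pos: [0.394, 0.1619, 0.0336]
eef_rot: [-2.413, 1.571, -2.773]
ft_force: [-0.4, 0.1, -0.6]
grip_width: 0.07
```

Emit:
jog_arm:
  deltas:
    - {"xyz": [0.2, 0, 0], "turn": -5}
    - {"xyz": [0, 0, 0], "turn": 0}
    - {"xyz": [0, 0, 0], "turn": 0}
    - {"xyz": [0, 0, 0], "turn": 0}
    - {"xyz": [0, 0, 0], "turn": 0}
    - {"xyz": [0, 0, 0], "turn": 0}
  jaw: 4.6
  force: 35

```text
clock: 11.85
ee_pos: [0.394, 0.162, 0.0317]
eef_rot: [2.651, 1.571, 2.371]
ft_force: [-0.3, 1.1, -0.7]
grip_width: 0.0515
```

```bash
cat >> h.py <<'E'
def st():
    o=bot.get_obs();T=T_tool(o)
    print('t',round(o['clock'],2),'p',o['ee_pos'].round(4),'yaw',round(np.degrees(np.arctan2(T[1,1],T[0,1])),1),'tilt',np.degrees(np.arccos(-T[2,0])).round(1),'F',o['ft_force'].round(1),'M',o['torque'].round(2),'g',round(o['grip_width'],4),'q',o['qpos'].round(2));return o,T
def go(x,y,z=None,yaw=None):
    "tool deltas (cm, deg) to a world target"
    o,T=st();d=np.array([x,y,o['ee_pos'][2] if z is None else z])-o['ee_pos']
    print('d tool cm',(T[:3,:3].T@d*100).round(2))
    if yaw is not None: print('turn',round(wrap(np.degrees(np.arctan2(T[1,1],T[0,1]))-yaw,180),1))
E
python3 -c "
from h import *
go(.502,.1905)"
```

```text
t 11.85 p [0.394  0.162  0.0317] yaw 74.0 tilt 0.0 F [-0.3  1.1 -0.7] M [ 0.14 -0.1  -0.04] g 0.0515 q [ 0.33 -0.34  2.17  0.    1.31 -0.96]
d tool cm [-0.    5.73  9.59]
```

Emit:
jog_arm:
  deltas:
    - {"xyz": [-3, 0, 0], "turn": 0}
    - {"xyz": [-4, 0, 0], "turn": 0}
    - {"xyz": [0, 1.9, 3.2], "turn": 0}
    - {"xyz": [0, 1.9, 3.2], "turn": 0}
    - {"xyz": [0, 1.9, 3.2], "turn": 0}
    - {"xyz": [0, 0, 0], "turn": 7}
    - {"xyz": [0, 0, 0], "turn": 7}
    - {"xyz": [0, 0, 0], "turn": 7}
    - {"xyz": [0, 0, 0], "turn": 0}
    - {"xyz": [0, 0, 0], "turn": 0}

```text
clock: 12.85
ee_pos: [0.502, 0.1902, 0.1015]
eef_rot: [-2.02, 1.571, -2.663]
ft_force: [-0.2, 0.1, -2.5]
grip_width: 0.0511
```

```bash
python3 - <<'E'
from h import *
st();im,C=shot('wrist','w7')
for u,v in((-47,-47),(47,-47),(47,47),(-47,47)):
    a=np.radians(-14.1);print(proj([.502+np.cos(a)*u/1e3-np.sin(a)*v/1e3,.1905+np.sin(a)*u/1e3+np.cos(a)*v/1e3,.008],C).round(1))
E
```

```text
t 12.85 p [0.502  0.1902 0.1015] yaw 53.2 tilt 0.0 F [-0.2  0.1 -2.5] M [ 0.01 -0.    0.04] g 0.0511 q [ 0.31 -0.13  1.88 -0.    1.39 -0.61]
[238.9 211.7]
[291.1 316.8]
[400.9 275.1]
[357.6 161.5]
```

View pics/w7.png

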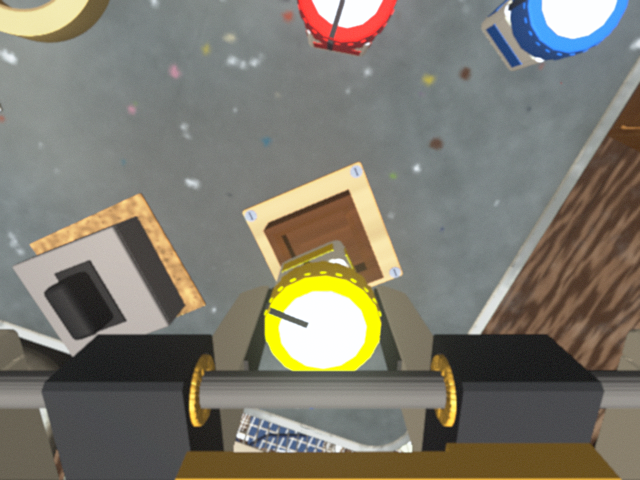

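The corners show the jig centre about 2 mm off, at (.5035,.191), and the body faces are parallel to the jig's. Lower with a small shift.

Emit:
jog_arm:
  deltas:
    - {"xyz": [1.5, 0.17, 0.05], "turn": 0}
    - {"xyz": [1.5, 0, 0], "turn": 0}
    - {"xyz": [0.8, 0, 0], "turn": 0}
    - {"xyz": [0.7, 0, 0], "turn": 0}
    - {"xyz": [0.5, 0, 0], "turn": 0}
    - {"xyz": [0.3, 0, 0], "turn": 0}
    - {"xyz": [0, 0, 0], "turn": 0}

```text
clock: 13.6
ee_pos: [0.5033, 0.1913, 0.0484]
eef_rot: [-2.325, 1.57, -2.971]
ft_force: [-1.5, -0.2, -2.1]
grip_width: 0.0513
```

```bash
python3 -c "
from h import *
st()"
```

```text
t 13.6 p [0.5033 0.1913 0.0484] yaw 53.0 tilt 0.0 F [-1.5 -0.2 -2.1] M [ 0.13  0.2  -0.02] g 0.0513 q [ 0.32 -0.08  1.92  0.    1.3  -0.61]
```

It's in the pocket (z below the rim level, no load). Push the last 5 mm, then twist.

Emit:
jog_arm:
  deltas:
    - {"xyz": [0.4, 0, 0], "turn": 0}
    - {"xyz": [0, 0, 0], "turn": 0}
    - {"xyz": [0, 0, 0], "turn": 8.5}
    - {"xyz": [0, 0, 0], "turn": 8.5}
    - {"xyz": [0, 0, 0], "turn": 8.5}
    - {"xyz": [0, 0, 0], "turn": 8.5}
    - {"xyz": [0, 0, 0], "turn": 8.5}
    - {"xyz": [0, 0, 0], "turn": 8.5}

```text
clock: 14.4
ee_pos: [0.5024, 0.1917, 0.0443]
eef_rot: [-1.807, 1.568, 2.935]
ft_force: [-10.2, 4.8, -1.1]
grip_width: 0.0512
```

```bash
python3 -c "
from h import *
st()"
```

```text
t 14.4 p [0.5024 0.1917 0.0443] yaw 1.7 tilt 0.2 F [-10.2   4.8  -1.1] M [0.87 2.14 0.24] g 0.0512 q [ 0.32 -0.08  1.93  0.    1.29  0.29]
```

Emit:
jog_arm:
  deltas:
    - {"xyz": [0, 0, 0], "turn": 8.5}
    - {"xyz": [0, 0, 0], "turn": 8.5}
    - {"xyz": [0, 0, 0], "turn": 8.5}
    - {"xyz": [0, 0, 0], "turn": 8.5}
    - {"xyz": [0, 0, 0], "turn": 8.5}
    - {"xyz": [0, 0, 0], "turn": 8.5}
    - {"xyz": [0, 0, 0], "turn": 8.5}

```text
clock: 15.1
ee_pos: [0.5033, 0.1926, 0.045]
eef_rot: [-2.133, 1.568, 1.571]
ft_force: [-1.2, 12.4, -0.1]
grip_width: 0.0511
```

```bash
python3 -c "
from h import *
st()"
```

```text
t 15.1 p [0.5033 0.1926 0.045 ] yaw -57.8 tilt 0.1 F [-1.2 12.4 -0.1] M [2.27 0.54 1.  ] g 0.0511 q [ 0.32 -0.08  1.93  0.    1.29  1.32]
```

Moment 1.0 N m, against 0.24 while turning, suggests the stop. Turn a bit more to confirm, then let go and look from above.

Emit:
jog_arm:
  deltas:
    - {"xyz": [0, 0, 0], "turn": 8.5}
    - {"xyz": [0, 0, 0], "turn": 8.5}
    - {"xyz": [0, 0, 0], "turn": 0}

```text
clock: 15.4
ee_pos: [0.5042, 0.1925, 0.0455]
eef_rot: [-2.617, 1.567, 0.791]
ft_force: [2.1, 9.4, -2.1]
grip_width: 0.0513
```

```bash
python3 -c "
from h import *
st()"
```

```text
t 15.4 p [0.5042 0.1925 0.0455] yaw -74.8 tilt 0.2 F [ 2.1  9.4 -2.1] M [ 1.84 -0.15  0.47] g 0.0513 q [ 0.32 -0.08  1.93  0.    1.29  1.62]
```

Emit:
jog_arm:
  deltas:
    - {"xyz": [0, 0, 0], "turn": 0}
    - {"xyz": [0, 0, 0], "turn": 0}
    - {"xyz": [0, 0, 0], "turn": 0}
    - {"xyz": [-3, 0, 0], "turn": 0}
    - {"xyz": [-4, 0, 4], "turn": -8.5}
    - {"xyz": [-2, 0, 0], "turn": -8.5}
    - {"xyz": [0, 0, 0], "turn": -8.5}
    - {"xyz": [0, 0, 0], "turn": -8.5}
    - {"xyz": [0, 0, 0], "turn": -8.5}
    - {"xyz": [0, 0, 0], "turn": 0}
  jaw: 7.0

```text
clock: 16.4
ee_pos: [0.4695, 0.1817, 0.1301]
eef_rot: [1.856, 1.571, -0.27]
ft_force: [0.3, -0.1, 0.6]
grip_width: 0.0701
```

```bash
python3 -c "
from h import *
st();shot('wrist','w8')
print(bot.find_in('wrist','pot_a'))"
```

```text
t 16.4 p [0.4695 0.1817 0.1301] yaw -31.8 tilt 0.0 F [ 0.3 -0.1  0.6] M [-0.02  0.04 -0.04] g 0.0701 q [ 0.32 -0.23  1.92 -0.    1.45  0.87]
[{'position': [22.0, 105.8], 'p': 0.96}, {'position': [352.2, 219.3], 'p': 0.88}, {'position': [135.0, 180.6], 'p': 0.85}, {'position': [47.1, 272.8], 'p': 0.81}, {'position': [152.5, 18.3], 'p': 0.72}]
```

View pics/w8.png

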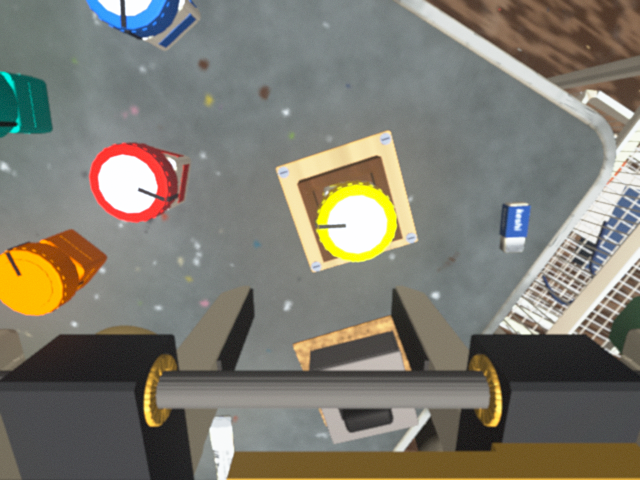

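The cap line points at world azimuth ≈153°, and a body wedged clockwise in the pocket puts its mark at ≈154°, so yellow is tight. Regrip yellow and carry it to the tray.

```bash
python3 - <<'E'
from h import *
go(.5035,.1915,.044)
C=cam('wrist',bot.get_obs())
print('blue',edge((200,13),(163,50),C));print('red',edge((188,163),(183,203),C))
# tray corners in scene picture: refine
im=cv2.imread('pics/scene0.png');h=cv2.cvtColor(im,cv2.COLOR_BGR2HSV);Cs=cam('scene')
m=np.zeros(im.shape[:2],np.uint8);s=np.s_[300:365,305:405];m[s]=((h[...,1]>70)&(h[...,0]<28))[s]
m=cv2.morphologyEx(m,cv2.MORPH_OPEN,np.ones((3,3)));cs,_=cv2.findContours(m,0,1);c=max(cs,key=cv2.contourArea)
q=cv2.approxPolyDP(cv2.convexHull(c),4,True).reshape(-1,2);print(q.tolist(),[ray(p,Cs,.018)[:2].round(3).tolist() for p in q])
E
```

```text
t 16.5 p [0.4694 0.1818 0.13  ] yaw -32.3 tilt 0.0 F [-0.1 -1.   0.1] M [ 0.02  0.06 -0.01] g 0.0698 q [ 0.32 -0.23  1.92 -0.    1.45  0.88]
d tool cm [ 8.6   2.36 -2.64]
blue ('mid', array([0.465, 0.366]), 'len', np.float64(0.0384), 'yaw90', np.float64(6.5))
red ('mid', array([0.398, 0.278]), 'len', np.float64(0.0337), 'yaw90', np.float64(44.3))
[[322, 310], [392, 319], [390, 351], [317, 343]] [[0.396, -0.167], [0.544, -0.274], [0.486, -0.356], [0.336, -0.255]]
```

Emit:
jog_arm:
  deltas:
    - {"xyz": [0.5, 2.36, -2.64], "turn": 0}
    - {"xyz": [3, 0, 0], "turn": 0}
    - {"xyz": [3, 0, 0], "turn": 0}
    - {"xyz": [1.6, 0, 0], "turn": 0}
    - {"xyz": [0.6, 0, 0], "turn": 0}
    - {"xyz": [0, 0, 0], "turn": 0}

```text
clock: 17.1
ee_pos: [0.5034, 0.1917, 0.043]
eef_rot: [-0.643, 1.57, -2.773]
ft_force: [-0.4, 0.5, -0.1]
grip_width: 0.0704
```

Emit:
jog_arm:
  deltas:
    - {"xyz": [0, 0, 0], "turn": 0}
    - {"xyz": [0, 0, 0], "turn": 0}
    - {"xyz": [0, 0, 0], "turn": 0}
    - {"xyz": [0, 0, 0], "turn": 0}
    - {"xyz": [-2, 0, 0], "turn": 0}
    - {"xyz": [-3, 0, 0], "turn": 0}
    - {"xyz": [-3, 0, 0], "turn": 0}
    - {"xyz": [-1, 0, 0], "turn": 0}
    - {"xyz": [0, 0, 0], "turn": 0}
  jaw: 4.6
  force: 30

```text
clock: 18.0
ee_pos: [0.504, 0.192, 0.1343]
eef_rot: [2.445, 1.568, 0.316]
ft_force: [0.2, -0.4, -2.0]
grip_width: 0.0511
```

```bash
python3 - <<'E'
from h import *
go(.442,-.20,.14,54)
E
```

```text
t 18.0 p [0.504  0.192  0.1343] yaw -32.0 tilt 0.2 F [ 0.2 -0.4 -2. ] M [ 0.02  0.06 -0.02] g 0.0511 q [ 0.32 -0.15  1.84 -0.    1.45  0.88]
d tool cm [-0.62 15.52 36.52]
turn -86.0
```

Emit:
jog_arm:
  deltas:
    - {"xyz": [-1, 0.78, 4.04], "turn": 0}
    - {"xyz": [0, 0.78, 4.04], "turn": 0}
    - {"xyz": [0, 0.78, 4.04], "turn": 0}
    - {"xyz": [0, 0.78, 4.04], "turn": 0}
    - {"xyz": [0, 0.78, 4.04], "turn": 0}
    - {"xyz": [0, 2.9, 3.1], "turn": 0}
    - {"xyz": [0, 2.9, 3.1], "turn": 0}
    - {"xyz": [0, 2.9, 3.1], "turn": 0}
    - {"xyz": [0, 2.9, 3.1], "turn": 0}
    - {"xyz": [0, 2.9, 3.1], "turn": 0}

```text
clock: 19.0
ee_pos: [0.4697, -0.2102, 0.141]
eef_rot: [-1.525, 1.569, 2.628]
ft_force: [0.8, 0.7, -1.9]
grip_width: 0.0516
```

Emit:
jog_arm:
  deltas:
    - {"xyz": [0, 0, 0], "turn": -8.5}
    - {"xyz": [0, 0, 0], "turn": -8.5}
    - {"xyz": [0, 0, 0], "turn": -8.5}
    - {"xyz": [0, 0, 0], "turn": -8.5}
    - {"xyz": [0, 0, 0], "turn": -8.5}
    - {"xyz": [0, 0, 0], "turn": -8.5}
    - {"xyz": [0, 0, 0], "turn": -8.5}
    - {"xyz": [0, 0, 0], "turn": -8.5}
    - {"xyz": [0, 0, 0], "turn": -8.5}
    - {"xyz": [0, 0, 0], "turn": -8.5}

```text
clock: 20.0
ee_pos: [0.4697, -0.2083, 0.1409]
eef_rot: [-2.958, 1.569, 2.685]
ft_force: [-0.2, 0.1, -1.8]
grip_width: 0.0514
```

```bash
python3 - <<'E'
from h import *
go(.489,-.293,.14,54)
im,C=shot('wrist','w9')
a=np.radians(-35.9);
for u in(-93,93):
  for v in(-48,48): print(u,v,proj([.442+np.cos(a)*u/1e3-np.sin(a)*v/1e3,-.2594+np.sin(a)*u/1e3+np.cos(a)*v/1e3,.018],C).round(1))
E
```

```text
t 20.0 p [ 0.4697 -0.2083  0.1409] yaw 53.3 tilt 0.1 F [-0.2  0.1 -1.8] M [ 0.03 -0.09 -0.01] g 0.0514 q [-0.47 -0.21  1.88 -0.    1.47 -1.4 ]
d tool cm [ 0.08 -5.65  6.61]
turn -0.7
-93 -48 [183.3 129.3]
-93 48 [307.8 127.4]
93 -48 [208.8 341. ]
93 48 [313.  339.8]
```

View pics/w9.png

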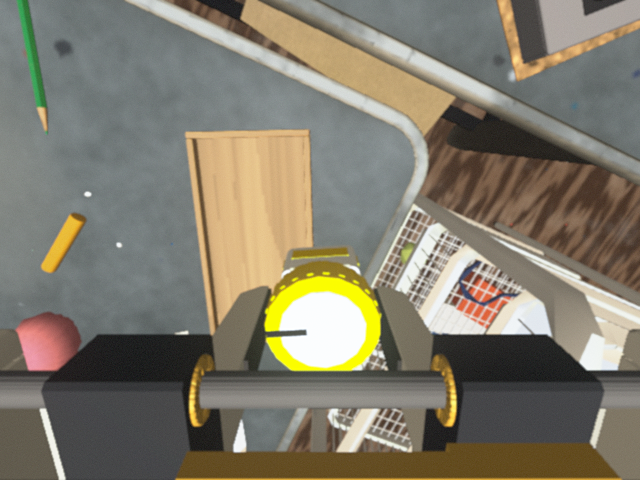

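The tray's far corners are at (186,132) and (309,130), within about 2 mm of prediction. Chalk (63,243) and pompom (48,345) are clear. Place yellow at the far slot.

Emit:
jog_arm:
  deltas:
    - {"xyz": [0, -2.75, 3.35], "turn": 0}
    - {"xyz": [0, -2.75, 3.35], "turn": 0}
    - {"xyz": [3, 0, 0], "turn": 0}
    - {"xyz": [3, 0, 0], "turn": 0}
    - {"xyz": [2.5, 0, 0], "turn": 0}
    - {"xyz": [1.0, 0, 0], "turn": 0}
    - {"xyz": [0.5, 0, 0], "turn": 0}
    - {"xyz": [0.4, 0, 0], "turn": 0}
    - {"xyz": [0, 0, 0], "turn": 0}
    - {"xyz": [0, 0, 0], "turn": 0}

```text
clock: 21.05
ee_pos: [0.4911, -0.2929, 0.04]
eef_rot: [0.061, 1.569, -0.585]
ft_force: [0.0, -0.5, -1.6]
grip_width: 0.0514
```

```bash
python3 -c "
from h import *
st()"
```

```text
t 21.05 p [ 0.4911 -0.2929  0.04  ] yaw 53.0 tilt 0.1 F [ 0.  -0.5 -1.6] M [ 0.04 -0.01  0.01] g 0.0514 q [-0.58 -0.    1.86 -0.    1.28 -1.51]
```

Emit:
jog_arm:
  deltas:
    - {"xyz": [0.4, 0, 0], "turn": 0}
    - {"xyz": [0.1, 0, 0], "turn": 0}
    - {"xyz": [0, 0, 0], "turn": 0}

```text
clock: 21.35
ee_pos: [0.4915, -0.2935, 0.0368]
eef_rot: [-0.06, 1.568, -0.706]
ft_force: [-7.3, 3.2, 21.0]
grip_width: 0.0515
```

Emit:
jog_arm:
  deltas:
    - {"xyz": [0, 0, 0], "turn": 0}
    - {"xyz": [0, 0, 0], "turn": 0}
    - {"xyz": [0, 0, 0], "turn": 0}
    - {"xyz": [-3, 0, 0], "turn": 0}
    - {"xyz": [-4, 0, 0], "turn": 0}
    - {"xyz": [-4, 0, -2], "turn": 0}
    - {"xyz": [-3, 1, -3], "turn": 0}
    - {"xyz": [0, 0, 0], "turn": 0}
  jaw: 7.0

```text
clock: 22.15
ee_pos: [0.4568, -0.2538, 0.1789]
eef_rot: [0.134, 1.564, -0.511]
ft_force: [0.8, -0.4, 0.3]
grip_width: 0.0701
```

```bash
python3 -c "
from h import *
go(.45,.0,.18,54);go(.50,.24,.16,54)"
```

```text
t 22.15 p [ 0.4568 -0.2538  0.1789] yaw 53.0 tilt 0.4 F [ 0.8 -0.4  0.3] M [ 0.04 -0.06  0.01] g 0.0701 q [-0.56 -0.21  1.82  0.    1.52 -1.48]
d tool cm [ -0.19  19.87 -15.81]
turn -1.0
t 22.15 p [ 0.4568 -0.2538  0.1789] yaw 53.0 tilt 0.4 F [ 0.8 -0.4  0.3] M [ 0.04 -0.06  0.01] g 0.0701 q [-0.56 -0.21  1.82  0.    1.52 -1.48]
d tool cm [  1.76  42.05 -26.26]
turn -1.0
```

Emit:
jog_arm:
  deltas:
    - {"xyz": [0, 3.1, -2.9], "turn": 0}
    - {"xyz": [0, 3.1, -2.9], "turn": 0}
    - {"xyz": [0, 3.1, -2.9], "turn": 0}
    - {"xyz": [0, 3.1, -2.9], "turn": 0}
    - {"xyz": [0, 3.1, -2.9], "turn": 0}
    - {"xyz": [0, 3.1, -2.9], "turn": 0}
    - {"xyz": [0, 4.27, -2.43], "turn": 0}
    - {"xyz": [0, 4.27, -2.43], "turn": 0}
    - {"xyz": [0, 4.27, -2.43], "turn": 0}
    - {"xyz": [0, 4.27, -2.43], "turn": 0}

```text
clock: 23.15
ee_pos: [0.4548, 0.1957, 0.1733]
eef_rot: [-1.63, 1.571, -2.275]
ft_force: [0.9, -0.2, 1.0]
grip_width: 0.0697
```

Emit:
jog_arm:
  deltas:
    - {"xyz": [0, 4.27, -2.43], "turn": 0}
    - {"xyz": [0, 4.27, -2.43], "turn": 0}
    - {"xyz": [0.5, 4.27, -2.43], "turn": 0}
    - {"xyz": [0.5, 4.27, -2.43], "turn": 0}
    - {"xyz": [0, 0, 0], "turn": 0}
    - {"xyz": [0, 0, 0], "turn": 0}

```text
clock: 23.75
ee_pos: [0.4798, 0.3889, 0.1622]
eef_rot: [-1.777, 1.568, -2.421]
ft_force: [0.6, -0.1, 0.0]
grip_width: 0.0703
```

```bash
cat >> h.py <<'E'
def capc(im,C,xy,z=.058):
    "centre (mm) and radius (mm, about 19.4) of the white disc on a cap nearest xy"
    n,l,s,ce=cv2.connectedComponentsWithStats((im.min(2)>200).astype(np.uint8));q=proj([*xy,z],C)
    i=1+np.argmin([np.hypot(*(c-q))+(1e3 if v[4]<300 else 0) for c,v in zip(ce[1:],s[1:])])
    cs,_=cv2.findContours((l==i).astype(np.uint8),0,1)
    c,r=cv2.minEnclosingCircle(np.array([ray(v,C,z)[:2] for v in cs[0].reshape(-1,2)],np.float32)*1000);return np.round(c,1),round(r,1)
E
python3 - <<'E'
from h import *
st();im,C=shot('wrist','w10')
for d in bot.find_in('wrist','pot_a'): print(round(d['p'],2),np.round(d['position']),ray(d['position'],C,.05)[:2].round(3))
for n,xy in(('red',(.386,.291)),('blue',(.461,.38))):
    print(n,proj([*xy,.058],C),capc(im,C,xy))
    x,y=proj([*xy,.03],C).astype(int);x=max(70,x);y=max(55,y)
    cv2.imwrite(f'pics/{n}.png',cv2.resize(cv2.cvtColor(im,cv2.COLOR_RGB2BGR)[y-55:y+65,x-70:x+70],None,fx=2.8,fy=2.8,interpolation=cv2.INTER_CUBIC));print(x-70,y-55)
a,b=cv2.imread('pics/red.png'),cv2.imread('pics/blue.png');h=min(len(a),len(b));cv2.imwrite('pics/c2.png',np.hstack([a[:h],b[:h]]))
E
```

```text
t 23.75 p [0.4798 0.3889 0.1622] yaw 53.1 tilt 0.1 F [ 0.6 -0.1  0. ] M [ 0.05 -0.1  -0.02] g 0.0703 q [ 0.64  0.01  1.64 -0.    1.49 -0.29]
0.87 [155. 216.] [0.386 0.293]
0.77 [303. 226.] [0.463 0.383]
0.64 [ 44. 116.] [0.282 0.281]
0.57 [199.  75.] [0.33  0.391]
red [148.82230101 220.40630828] (array([387.6, 290.7]), 19.5)
94 157
blue [298.58185255 228.53397992] (array([462.4, 381.9]), 19.4)
230 165
```

View pics/c2.png

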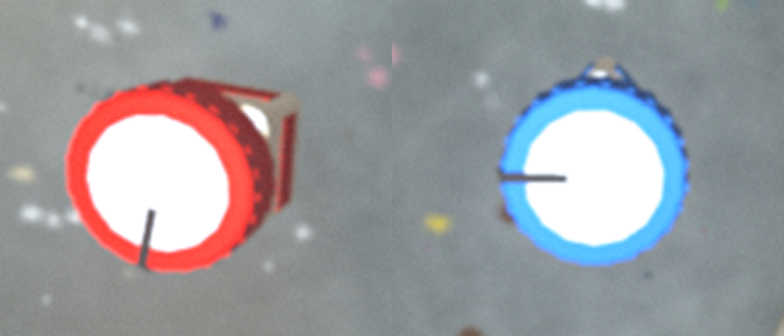

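```bash
python3 -c "
from h import *
C=cam('wrist',bot.get_obs())
print(edge((200.4,192),(195.8,232),C),edge((160,184.5),(194,190),C))
go(.387,.291,.031,53)"
```

```text
('mid', array([0.402, 0.301]), 'len', np.float64(0.0391), 'yaw90', np.float64(40.8)) ('mid', array([0.373, 0.301]), 'len', np.float64(0.0311), 'yaw90', np.float64(43.6))
t 23.85 p [0.4801 0.3876 0.1636] yaw 53.0 tilt 0.0 F [-0.3  0.5  0.4] M [ 0.04 -0.02 -0.02] g 0.0699 q [ 0.64  0.01  1.64 -0.    1.49 -0.29]
d tool cm [ 13.27 -13.31  -1.62]
turn -0.0
```

Emit:
jog_arm:
  deltas:
    - {"xyz": [0, -4.4, -0.54], "turn": 0}
    - {"xyz": [0, -4.4, -0.54], "turn": 0}
    - {"xyz": [0, -4.5, -0.54], "turn": 0}
    - {"xyz": [4, 0, 0], "turn": 0}
    - {"xyz": [4, 0, 0], "turn": 0}
    - {"xyz": [3, 0, 0], "turn": 0}
    - {"xyz": [1.7, 0, 0], "turn": 0}
    - {"xyz": [0.5, 0, 0], "turn": 0}
    - {"xyz": [0, 0, 0], "turn": 0}
    - {"xyz": [0, 0, 0], "turn": 0}

```text
clock: 24.85
ee_pos: [0.3877, 0.2919, 0.0334]
eef_rot: [1.241, 1.569, 0.595]
ft_force: [-0.3, -0.2, -0.5]
grip_width: 0.0699
```

Emit:
jog_arm:
  deltas:
    - {"xyz": [0, 0, 0], "turn": 0}
    - {"xyz": [0, 0, 0], "turn": 0}
    - {"xyz": [0, 0, 0], "turn": 0}
    - {"xyz": [0, 0, 0], "turn": 0}
  jaw: 4.6
  force: 10

```text
clock: 25.25
ee_pos: [0.3873, 0.2921, 0.0325]
eef_rot: [1.262, 1.57, 0.617]
ft_force: [-0.3, -1.2, 4.9]
grip_width: 0.0519
```

Emit:
jog_arm:
  deltas:
    - {"xyz": [0, 0, 0], "turn": 0}
    - {"xyz": [0, 0, 0], "turn": 0}
    - {"xyz": [0, 0, 0], "turn": 0}
  jaw: 7.0

```text
clock: 25.55
ee_pos: [0.387, 0.2919, 0.0318]
eef_rot: [-2.066, 1.571, -2.712]
ft_force: [0.2, -0.4, -0.1]
grip_width: 0.0684
```

Emit:
jog_arm:
  deltas:
    - {"xyz": [0, 0, 0], "turn": 8.5}
    - {"xyz": [0, 0, 0], "turn": 8.5}
    - {"xyz": [0, 0, 0], "turn": 8.5}
    - {"xyz": [0, 0, 0], "turn": 8.5}
    - {"xyz": [0, 0, 0], "turn": 8.5}
    - {"xyz": [0, 0, 0], "turn": 8.5}
    - {"xyz": [0, 0, 0], "turn": 8.5}
    - {"xyz": [0, 0, 0], "turn": 8.5}
    - {"xyz": [0, 0, 0], "turn": 8.5}
    - {"xyz": [0, 0, 0], "turn": 8.5}

```text
clock: 26.55
ee_pos: [0.387, 0.2919, 0.0319]
eef_rot: [-0.408, 1.571, -2.543]
ft_force: [0.2, -0.3, 0.0]
grip_width: 0.0698
```

Emit:
jog_arm:
  deltas:
    - {"xyz": [0, 0, 0], "turn": 5}
    - {"xyz": [0, 0, 0], "turn": 0}
    - {"xyz": [0, 0, 0], "turn": 0}
    - {"xyz": [0, 0, 0], "turn": 0}
    - {"xyz": [0, 0, 0], "turn": 0}
  jaw: 4.6
  force: 35

```text
clock: 27.05
ee_pos: [0.387, 0.2919, 0.0319]
eef_rot: [-0.324, 1.571, -2.54]
ft_force: [-0.1, 0.1, -1.2]
grip_width: 0.0515
```

```bash
python3 -c "
from h import *
go(.5035,.1912,.10)"
```

```text
t 27.05 p [0.387  0.2919 0.0319] yaw -36.9 tilt 0.0 F [-0.1  0.1 -1.2] M [ 0.07  0.02 -0.04] g 0.0515 q [ 0.59 -0.19  2.05 -0.    1.28  1.24]
d tool cm [-6.81 15.36  1.06]
```

Emit:
jog_arm:
  deltas:
    - {"xyz": [-3, 0, 0], "turn": 0}
    - {"xyz": [-4, 0, 0], "turn": 0}
    - {"xyz": [0, 3.84, 0.27], "turn": 0}
    - {"xyz": [0, 3.84, 0.27], "turn": 0}
    - {"xyz": [0, 3.84, 0.27], "turn": 0}
    - {"xyz": [0, 3.84, 0.27], "turn": 0}
    - {"xyz": [0, 0, 0], "turn": -8}
    - {"xyz": [0, 0, 0], "turn": -8}
    - {"xyz": [0, 0, 0], "turn": -8}
    - {"xyz": [0, 0, 0], "turn": -8}

```text
clock: 28.05
ee_pos: [0.5032, 0.1907, 0.1016]
eef_rot: [-1.182, 1.57, -2.834]
ft_force: [-0.4, 0.8, -2.4]
grip_width: 0.0516
```

Emit:
jog_arm:
  deltas:
    - {"xyz": [1.5, 0, 0], "turn": 0}
    - {"xyz": [1.5, 0, 0], "turn": 0}
    - {"xyz": [0.5, 0, 0], "turn": 0}
    - {"xyz": [0, 0, 0], "turn": 0}

```text
clock: 28.45
ee_pos: [0.5025, 0.1906, 0.0653]
eef_rot: [-1.16, 1.568, -2.819]
ft_force: [1.5, -0.3, -2.3]
grip_width: 0.0512
```

```bash
python3 -c "
from h import *
go(.5035,.1912,.044)
im,C=shot('wrist','w11')
a,b=proj([.5035,.1912,.03],C);print(a,b)
cv2.imwrite('pics/c3.png',cv2.resize(cv2.cvtColor(im,cv2.COLOR_RGB2BGR)[120:350,170:480],None,fx=2,fy=2))"
```

```text
t 28.45 p [0.5025 0.1906 0.0653] yaw -5.1 tilt 0.1 F [ 1.5 -0.3 -2.3] M [-0.03  0.04  0.03] g 0.0512 q [ 0.32 -0.1   1.91 -0.    1.33  0.4 ]
d tool cm [ 2.13  0.1  -0.07]
322.0185380948255 273.3037447472775
```

View pics/c3.png

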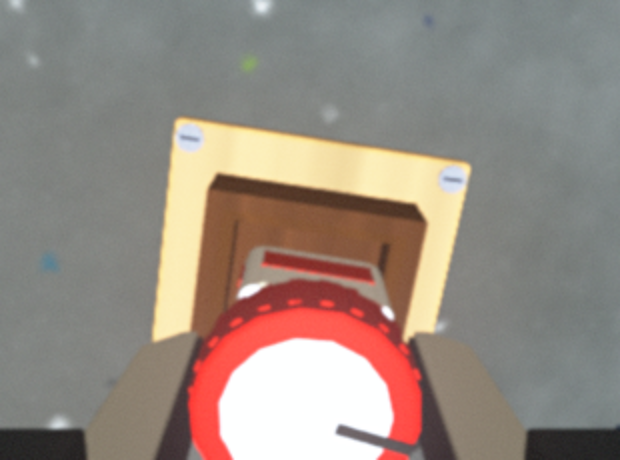

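The red body is parallel to the pocket and centred, so lower and twist.

Emit:
jog_arm:
  deltas:
    - {"xyz": [0.7, 0.1, -0.05], "turn": 0}
    - {"xyz": [0.6, 0, 0], "turn": 0}
    - {"xyz": [0.4, 0, 0], "turn": 0}
    - {"xyz": [0.3, 0, 0], "turn": 0}
    - {"xyz": [0.1, 0, 0], "turn": 0}
    - {"xyz": [0, 0, 0], "turn": 0}

```text
clock: 29.1
ee_pos: [0.5044, 0.1928, 0.0504]
eef_rot: [2.982, 1.568, 1.324]
ft_force: [-29.5, 2.2, 47.6]
grip_width: 0.0516
```

```bash
python3 -c "
from h import *
st()"
```

```text
t 29.1 p [0.5044 0.1928 0.0504] yaw -5.0 tilt 0.2 F [-29.5   2.2  47.6] M [0.44 5.22 0.04] g 0.0516 q [ 0.32 -0.08  1.92  0.    1.3   0.4 ]
```

Emit:
jog_arm:
  deltas:
    - {"xyz": [-0.4, 0, 0], "turn": 0}
    - {"xyz": [0, -0.2, 0], "turn": 0}
    - {"xyz": [0, 0, 0], "turn": 0}

```text
clock: 29.4
ee_pos: [0.5033, 0.1918, 0.0513]
eef_rot: [1.914, 1.567, 0.256]
ft_force: [-0.2, 0.9, 10.4]
grip_width: 0.0513
```

```bash
python3 -c "
from h import *
st()"
```

```text
t 29.4 p [0.5033 0.1918 0.0513] yaw -5.0 tilt 0.2 F [-0.2  0.9 10.4] M [ 0.07 -0.35  0.01] g 0.0513 q [ 0.32 -0.09  1.92 -0.    1.3   0.4 ]
```

Emit:
jog_arm:
  deltas:
    - {"xyz": [0.1, 0, 0], "turn": 4}
    - {"xyz": [0.1, 0, 0], "turn": -4}
    - {"xyz": [0, 0, 0], "turn": -4}
    - {"xyz": [0, 0, 0], "turn": 4}
    - {"xyz": [0, 0, 0], "turn": 0}

```text
clock: 29.9
ee_pos: [0.5043, 0.1922, 0.051]
eef_rot: [1.985, 1.565, 0.324]
ft_force: [-3.2, -0.4, 25.5]
grip_width: 0.0515
```

```bash
python3 -c "
from h import *
st();shot('wrist','w12')"
```

```text
t 29.9 p [0.5043 0.1922 0.051 ] yaw -5.2 tilt 0.3 F [-3.2 -0.4 25.5] M [-0.05 -0.02 -0.05] g 0.0515 q [ 0.32 -0.09  1.92  0.    1.3   0.41]
```

Emit:
jog_arm:
  deltas:
    - {"xyz": [-0.2, 0, 0], "turn": 0}
    - {"xyz": [0, 0, 0], "turn": 0}
    - {"xyz": [0, 0, 0], "turn": 0}
    - {"xyz": [0, 0, 0], "turn": 0}
  jaw: 7.0

```text
clock: 30.35
ee_pos: [0.502, 0.1913, 0.0495]
eef_rot: [-1.123, 1.57, -2.781]
ft_force: [-0.9, 0.5, 0.5]
grip_width: 0.0693
```

Emit:
jog_arm:
  deltas:
    - {"xyz": [-4, 0, 0], "turn": 0}
    - {"xyz": [-4, 0, 3], "turn": 0}
    - {"xyz": [0, 0, 3], "turn": 0}
    - {"xyz": [0, 0, 0], "turn": 0}

```text
clock: 30.75
ee_pos: [0.4974, 0.1296, 0.1311]
eef_rot: [1.564, 1.569, -0.096]
ft_force: [-0.1, 0.8, -0.2]
grip_width: 0.0699
```

```bash
python3 - <<'E'
from h import *
st();im,C=shot('wrist','w13')
for z in(.058,.064,.07,.076,.08): print(z,capc(im,C,(.5035,.1915),z))
q=proj([.5035,.1915,.05],C).astype(int);print(q)
c=cv2.cvtColor(im,cv2.COLOR_RGB2BGR)[q[1]-90:q[1]+90,q[0]-110:q[0]+110];cv2.imwrite('pics/c4.png',cv2.resize(c,None,fx=3,fy=3))
E
```

```text
t 30.75 p [0.4974 0.1296 0.1311] yaw -5.1 tilt 0.1 F [-0.1  0.8 -0.2] M [-0.02  0.04 -0.03] g 0.0699 q [ 0.21 -0.2   1.89 -0.    1.45  0.29]
0.058 (array([511.1, 189.8]), 20.3)
0.064 (array([510.9, 190.4]), 19.8)
0.07 (array([510.8, 190.9]), 19.3)
0.076 (array([510.7, 191.4]), 18.8)
0.08 (array([510.6, 191.8]), 18.5)
[321 163]
```

View pics/c4.png

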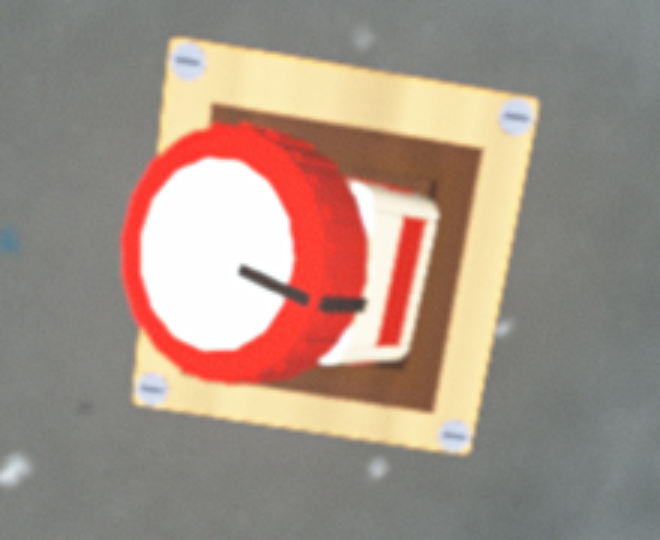

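The red pot is leaning about 25°: its base edge is propped on the +x side of the pocket mouth and the cap leans toward −x. So my pocket centre was off. I'll re-estimate it from several views at different tool yaws, solving for a constant tool-frame camera offset.

```bash
python3 - <<'E'
from h import *
rd=lambda f:cv2.cvtColor(cv2.imread(f'pics/{f}.png'),cv2.COLOR_BGR2RGB)
cal=bot.get_calibration('wrist');K,k=np.array(cal['mtx']),cal['k1'];TC=np.array(cal['tool_from_camera'])
def Cof(p,yaw):
    y=np.radians(yaw);M=np.eye(4);M[:3,:3]=np.array([[0,np.cos(y),np.sin(y)],[0,np.sin(y),-np.cos(y)],[-1,0,0]]);M[:3,3]=p;return(K,k,M@TC)
obs=[]
poses=dict(w5=((.43689,.07493,.23714),-16),w6=((.5237,.1141,.1522),-16),w8=((.4695,.1817,.1301),-31.8),w13=((.4974,.1296,.1311),-5.1))
for f,(p,yaw) in poses.items():
    im=rd(f);C=Cof(p,yaw);h=cv2.cvtColor(im,cv2.COLOR_RGB2HSV)
    q=proj([.502,.1905,.008],C);r=int(.072*360/(C[2][2,3]))
    roi=np.zeros(im.shape[:2],np.uint8);cv2.circle(roi,tuple(int(v) for v in q),r,1,-1)
    m=((h[...,1]>60)&(h[...,0]<28)&(h[...,2]>60)).astype(np.uint8)*roi
    m[310:]=0
    c,a,s=rect(cv2.morphologyEx(m,cv2.MORPH_CLOSE,np.ones((9,9))),C,.008);print(f,c.round(4),round(wrap(a,90),1),np.round(s,1));obs.append((c,yaw))
C=Cof((.502,.1902,.1015),53.2)
L,T,Rr=[ray(v,C,.008)[:2] for v in((243,213),(360,163),(402,275))];print('w7',(L+Rr)/2,np.hypot(*(L-T)),np.hypot(*(T-Rr)));obs.append(((L+Rr)/2,53.2))
# centre + tool-frame offset (ty,tz)
A=[];b=[]
for c,yaw in obs:
    y=np.radians(yaw);A+=[[1,0,np.cos(y),np.sin(y)],[0,1,np.sin(y),-np.cos(y)]];b+=list(c)
s,res,_,_=np.linalg.lstsq(np.array(A),np.array(b),rcond=None);print(s.round(4),(np.array(A)@s-b).round(4))
# leaning cap
im=rd('w13');C=cam('wrist',bot.get_obs());h=cv2.cvtColor(im,cv2.COLOR_RGB2HSV)
ctr=(284,158);n,l,st_,ce=cv2.connectedComponentsWithStats((im.min(2)>200).astype(np.uint8))
i=l[ctr[1],ctr[0]];print('disc',st_[i],ce[i],[ray(ce[i],C,z)[:2].round(4) for z in(.06,.07)])
E
```

```text
w5 [0.5007 0.1915] -14.1 [95.2 95. ]
w6 [0.5034 0.192 ] -14.1 [95.  94.9]
w8 [0.5021 0.1918] -14.0 [95.1 94.9]
w13 [0.4989 0.193 ] -14.1 [101.8  94.9]
w7 [0.50325031 0.19291589] 0.09286151088309924 0.0926127410646286
[5.016e-01 1.932e-01 2.000e-04 1.100e-03] [ 0.0007  0.0006 -0.0019  0.0001 -0.0009  0.0004  0.0028 -0.0009 -0.0007
 -0.0002]
disc [ 258  126   51   64 2451] [282.21787026 157.06609547] [array([0.4787, 0.1997]), array([0.4799, 0.2003])]
```

Jig centre ≈ (.5025,.1925), so the earlier position was good and the pot must have caught the mouth edge. Recover by gripping the leaning cap across its tilt axis, lightly, so it can swing upright. Then set it on the free table.

Emit:
jog_arm:
  deltas:
    - {"xyz": [0, 0, 0], "turn": -8.1}
    - {"xyz": [0, 0, 0], "turn": -8.1}
    - {"xyz": [0, 0, 0], "turn": -8.1}
    - {"xyz": [0, 0, 0], "turn": -8.1}
    - {"xyz": [0, 0, 0], "turn": -8.1}
    - {"xyz": [0, 0, 0], "turn": -8.1}
    - {"xyz": [0, 0, 0], "turn": -8.1}
    - {"xyz": [0, 0, 0], "turn": -8.1}
    - {"xyz": [0, 0, 0], "turn": -8.1}
    - {"xyz": [0, 0, 0], "turn": -8.1}
  jaw: 7.5

```text
clock: 31.8
ee_pos: [0.4968, 0.1324, 0.1291]
eef_rot: [-2.844, 1.569, -3.082]
ft_force: [-0.6, -0.2, -0.1]
grip_width: 0.0747
```

```bash
python3 - <<'E'
from h import *
im,C=shot('wrist','w14')
q=proj([.473,.199,.073],C);print(q,T_tool(bot.get_obs())[:2,1])
n,l,s,ce=cv2.connectedComponentsWithStats((im.min(2)>200).astype(np.uint8))
for i in range(1,n):
    if s[i,4]>400 and np.hypot(*(ce[i]-q))<130: print(s[i],ce[i].round(),ray(ce[i],C,.07)[:2].round(4))
go(.477,.199,.046)
E
```

```text
[416.41099607 202.91613682] [0.22670925 0.9739624 ]
[ 388  186   61   58 2595] [418. 214.] [0.481  0.1995]
t 31.85 p [0.4968 0.1324 0.1291] yaw 76.9 tilt 0.1 F [0.5 0.2 0.1] M [ 0.05 -0.02  0.05] g 0.0748 q [ 0.21 -0.2   1.89  0.    1.45 -1.13]
d tool cm [ 8.31  6.04 -3.43]
```

Emit:
jog_arm:
  deltas:
    - {"xyz": [0, 3.1, -1.35], "turn": 0}
    - {"xyz": [0, 3.1, -1.35], "turn": 0}
    - {"xyz": [3, 0, 0], "turn": 0}
    - {"xyz": [3, 0, 0], "turn": 0}
    - {"xyz": [1.5, 0, 0], "turn": 0}
    - {"xyz": [0.8, 0, 0], "turn": 0}
    - {"xyz": [0, 0, 0], "turn": 0}
    - {"xyz": [0, 0, 0], "turn": 0}

```text
clock: 32.65
ee_pos: [0.4865, 0.1985, 0.0481]
eef_rot: [0.581, 1.57, 0.336]
ft_force: [0.3, -0.0, 0.4]
grip_width: 0.075
```

Emit:
jog_arm:
  deltas:
    - {"xyz": [0, 0, 0], "turn": 0}
    - {"xyz": [0, 0, 0], "turn": 0}
    - {"xyz": [0, 0, 0], "turn": 0}
    - {"xyz": [0, 0, 0], "turn": 0}
    - {"xyz": [0, 0, 0], "turn": 0}
  jaw: 4.4
  force: 10

```text
clock: 33.15
ee_pos: [0.486, 0.1984, 0.0473]
eef_rot: [0.608, 1.57, 0.364]
ft_force: [-1.2, 0.4, 2.7]
grip_width: 0.0524
```

```bash
python3 - <<'E'
from h import *
st()
E
```

```text
t 33.15 p [0.486  0.1984 0.0473] yaw 76.0 tilt 0.0 F [-1.2  0.4  2.7] M [-0.01  0.02 -0.04] g 0.0524 q [ 0.34 -0.11  1.95  0.    1.3  -0.99]
```

Gripped at 52 mm. Lift and look (numerically) at how the cap hangs.

Emit:
jog_arm:
  deltas:
    - {"xyz": [-1.5, 0, 0], "turn": 0}
    - {"xyz": [-2, 0, 0], "turn": 0}
    - {"xyz": [-3, 0, 0], "turn": 0}
    - {"xyz": [-2, 0, 0], "turn": 0}
    - {"xyz": [0, 0, 0], "turn": 0}
    - {"xyz": [0, 0, 0], "turn": 0}

```text
clock: 33.75
ee_pos: [0.4858, 0.1984, 0.1319]
eef_rot: [0.834, 1.571, 0.59]
ft_force: [-0.0, -0.9, -1.8]
grip_width: 0.0516
```

```bash
python3 - <<'E'
from h import *
o,T=st();im,C=shot('wrist','w15')
n,l,s,ce=cv2.connectedComponentsWithStats((im.min(2)>200).astype(np.uint8))
for i in range(1,n):
    if s[i,4]>1500 and 250<ce[i][0]<400: print(s[i],ce[i].round())
r7=cv2.imread('pics/w7.png');n,l,s,ce=cv2.connectedComponentsWithStats((r7.min(2)>200).astype(np.uint8))
print('w7 upright ref');[print(s[i],ce[i].round()) for i in range(1,n) if s[i,4]>1500 and 250<ce[i][0]<400]
go(.40,.205,.04)
E
```

```text
t 33.75 p [0.4858 0.1984 0.1319] yaw 76.0 tilt 0.0 F [-0.  -0.9 -1.8] M [ 0.03 -0.02 -0.02] g 0.0516 q [ 0.34 -0.18  1.87  0.    1.45 -0.99]
[ 279  270   87   89 5797] [323. 314.]
w7 upright ref
[ 279  292   87   76 5031] [323. 330.]
t 33.8 p [0.4854 0.1982 0.131 ] yaw 76.0 tilt 0.1 F [-0.2 -0.6 -3.1] M [ 0.09 -0.1  -0.  ] g 0.0516 q [ 0.34 -0.18  1.87 -0.    1.45 -0.99]
d tool cm [ 9.11 -1.4  -8.44]
```

Emit:
jog_arm:
  deltas:
    - {"xyz": [0, -0.4, -2.8], "turn": 0}
    - {"xyz": [0, -0.5, -2.8], "turn": 0}
    - {"xyz": [0, -0.5, -2.8], "turn": 0}
    - {"xyz": [3, 0, 0], "turn": 0}
    - {"xyz": [3, 0, 0], "turn": 0}
    - {"xyz": [2.0, 0, 0], "turn": 0}
    - {"xyz": [0.8, 0, 0], "turn": 0}
    - {"xyz": [0.6, 0, 0], "turn": 0}
    - {"xyz": [0.4, 0, 0], "turn": 0}
    - {"xyz": [0, 0, 0], "turn": 0}

```text
clock: 34.8
ee_pos: [0.4018, 0.2052, 0.035]
eef_rot: [0.409, 1.569, 0.164]
ft_force: [0.0, -0.8, 2.3]
grip_width: 0.0515
```

```bash
python3 - <<'E'
from h import *
o,T=st();im,C=shot('wrist','w16')
n,l,s,ce=cv2.connectedComponentsWithStats((im.min(2)>200).astype(np.uint8))
[print(s[i],ce[i].round()) for i in range(1,n) if s[i,4]>1500 and 250<ce[i][0]<400]
E
```

```text
t 34.8 p [0.4018 0.2052 0.035 ] yaw 76.0 tilt 0.1 F [ 0.  -0.8  2.3] M [-0.24 -0.07 -0.05] g 0.0515 q [ 0.42 -0.28  2.12 -0.    1.3  -0.91]
[ 279  272   88   89 5897] [323. 315.]
```

Emit:
jog_arm:
  deltas:
    - {"xyz": [0, 0, 0], "turn": 0}
    - {"xyz": [0.3, 0, 0], "turn": 0}
    - {"xyz": [0.3, 0, 0], "turn": 0}
    - {"xyz": [0, 0, 0], "turn": 0}
    - {"xyz": [0, 0, 0], "turn": 0}
  force: 3

```text
clock: 35.35
ee_pos: [0.4008, 0.2051, 0.0277]
eef_rot: [-2.646, 1.57, -2.89]
ft_force: [1.0, -0.1, 0.6]
grip_width: 0.0517
```

```bash
python3 - <<'E'
from h import *
o,T=st();im,C=shot('wrist','w17')
n,l,s,ce=cv2.connectedComponentsWithStats((im.min(2)>200).astype(np.uint8))
[print(s[i],ce[i].round()) for i in range(1,n) if s[i,4]>1500 and 250<ce[i][0]<400]
E
```

```text
t 35.35 p [0.4008 0.2051 0.0277] yaw 76.0 tilt 0.0 F [ 1.  -0.1  0.6] M [-0.13 -0.14 -0.02] g 0.0517 q [ 0.42 -0.27  2.12  0.    1.29 -0.91]
[ 277  279   92   92 6451] [323. 324.]
```

Emit:
jog_arm:
  deltas:
    - {"xyz": [0, 0, 0], "turn": 0}
    - {"xyz": [0, 0, 0], "turn": 0}
    - {"xyz": [0, 0, 0], "turn": 0}
    - {"xyz": [0, 0, 0], "turn": 0}
    - {"xyz": [-4, 0, 0], "turn": 0}
    - {"xyz": [-4, 2, 2], "turn": 0}
    - {"xyz": [-2, 4, 2], "turn": 0}
    - {"xyz": [0, 4, 1], "turn": 0}
    - {"xyz": [0, 3, 0], "turn": 0}
    - {"xyz": [0, 0, 0], "turn": 0}
  jaw: 7.5

```text
clock: 36.4
ee_pos: [0.4814, 0.3217, 0.1274]
eef_rot: [-3.012, 1.57, 3.029]
ft_force: [-1.0, 0.0, -0.2]
grip_width: 0.0753
```

```bash
cat >> h.py <<'E'
def potmask(im):
    f=cv2.GaussianBlur(im,(3,3),0).astype(int);med=np.median(f[f.max(2)-f.min(2)<25].reshape(-1,3),axis=0)
    lo=(im.max(2).astype(int)-im.min(2)<22)&(abs(f-med).max(2)<20)
    m=(~lo).astype(np.uint8);return cv2.morphologyEx(m,cv2.MORPH_OPEN,np.ones((3,3)))
E
python3 - <<'E'
from h import *
rd=lambda f:cv2.cvtColor(cv2.imread(f'pics/{f}.png'),cv2.COLOR_BGR2RGB)
cal=bot.get_calibration('wrist');K,k=np.array(cal['mtx']),cal['k1'];TC=np.array(cal['tool_from_camera'])
def Cof(p,yaw):
    y=np.radians(yaw);M=np.eye(4);M[:3,:3]=np.array([[0,np.cos(y),np.sin(y)],[0,np.sin(y),-np.cos(y)],[-1,0,0]]);M[:3,3]=p;return(K,k,M@TC)
print('yel w6 (7)',fitpot(rd('w6'),Cof((.5237,.1141,.1522),-16),(.394,.162),r=.042))
C=Cof((.48,.388,.163),53);print('red w10 (44)',fitpot(rd('w10'),C,(.387,.291),r=.042))
C8=Cof((.4695,.1817,.1301),-31.8);print('red w8 (44)',fitpot(rd('w8'),C8,(.387,.291),r=.042))
st();im,C=shot('wrist','w18');print(proj([.401,.205,.03],C),capc(im,C,(.401,.205)))
c=capc(im,C,(.401,.205))[0]/1000;print(fitpot(im,C,c,r=.042))
print(bot.find_in('wrist','pot_a'))
E
```

```text
yel w6 (7) (array([0.393 , 0.1617]), 9.1, np.float64(0.936))
red w10 (44) (array([0.3875, 0.2883]), 42.9, np.float64(0.784))
red w8 (44) (array([0.3837, 0.2915]), 42.9, np.float64(0.923))
t 36.4 p [0.4814 0.3217 0.1274] yaw 76.1 tilt 0.0 F [-1.   0.  -0.2] M [ 0.14 -0.05  0.03] g 0.0753 q [ 0.54 -0.05  1.76  0.    1.43 -0.78]
[140.81888028 177.46332534] (array([421. , 198.5]), 19.3)
(array([0.4211, 0.1974]), -16.0, np.float64(0.856))
[{'position': [133.5, 206.2], 'p': 0.95}, {'position': [370.2, 18.5], 'p': 0.94}, {'position': [184.5, 4.9], 'p': 0.94}, {'position': [400.7, 203.9], 'p': 0.68}]
```

Red stands upright at (.421,.198) with body yaw −16°, close to the jig's −14°. Re-squeeze twice and retry.

```bash
python3 -c "
from h import *
go(.421,.198,.031)"
```

```text
t 36.5 p [0.4807 0.3192 0.1274] yaw 76.1 tilt 0.1 F [ 0.4 -0.   0.7] M [ 0.04 -0.07  0.04] g 0.075 q [ 0.54 -0.06  1.77 -0.    1.43 -0.79]
d tool cm [  9.66 -13.2   -2.86]
```

Emit:
jog_arm:
  deltas:
    - {"xyz": [0, -4.4, -0.95], "turn": 0}
    - {"xyz": [0, -4.4, -0.95], "turn": 0}
    - {"xyz": [0, -4.4, -0.95], "turn": 0}
    - {"xyz": [3, 0, 0], "turn": 0}
    - {"xyz": [3, 0, 0], "turn": 0}
    - {"xyz": [2.4, 0, 0], "turn": 0}
    - {"xyz": [1.2, 0, 0], "turn": 0}
    - {"xyz": [0, 0, 0], "turn": 0}
    - {"xyz": [0, 0, 0], "turn": 0}

```text
clock: 37.4
ee_pos: [0.4217, 0.1979, 0.033]
eef_rot: [0.578, 1.57, 0.333]
ft_force: [0.7, 0.1, 0.8]
grip_width: 0.0749
```

Emit:
jog_arm:
  deltas:
    - {"xyz": [0, 0, 0], "turn": 0}
    - {"xyz": [0, 0, 0], "turn": 0}
    - {"xyz": [0, 0, 0], "turn": 0}
    - {"xyz": [0, 0, 0], "turn": 0}
  jaw: 4.6
  force: 10

```text
clock: 37.8
ee_pos: [0.4216, 0.1982, 0.0325]
eef_rot: [0.764, 1.57, 0.52]
ft_force: [0.1, 1.1, 3.2]
grip_width: 0.0517
```

Emit:
jog_arm:
  deltas:
    - {"xyz": [0, 0, 0], "turn": 0}
    - {"xyz": [0, 0, 0], "turn": 0}
    - {"xyz": [0, 0, 0], "turn": 0}
  jaw: 7.5

```text
clock: 38.1
ee_pos: [0.4213, 0.1979, 0.0319]
eef_rot: [-2.267, 1.571, -2.512]
ft_force: [0.5, -0.9, -0.0]
grip_width: 0.0712
```

Emit:
jog_arm:
  deltas:
    - {"xyz": [0, 0, 0], "turn": 8.5}
    - {"xyz": [0, 0, 0], "turn": 8.5}
    - {"xyz": [0, 0, 0], "turn": 8.5}
    - {"xyz": [0, 0, 0], "turn": 8.5}
    - {"xyz": [0, 0, 0], "turn": 8.5}
    - {"xyz": [0, 0, 0], "turn": 8.5}
    - {"xyz": [0, 0, 0], "turn": 8.5}
    - {"xyz": [0, 0, 0], "turn": 8.5}
    - {"xyz": [0, 0, 0], "turn": 8.5}
    - {"xyz": [0, 0, 0], "turn": 8.5}

```text
clock: 39.1
ee_pos: [0.4213, 0.1979, 0.0319]
eef_rot: [-0.912, 1.571, -2.646]
ft_force: [-0.1, 0.3, 0.5]
grip_width: 0.0751
```

Emit:
jog_arm:
  deltas:
    - {"xyz": [0, 0, 0], "turn": 5}
    - {"xyz": [0, 0, 0], "turn": 0}
    - {"xyz": [0, 0, 0], "turn": 0}
    - {"xyz": [0, 0, 0], "turn": 0}
    - {"xyz": [0, 0, 0], "turn": 0}
  jaw: 4.6
  force: 35

```text
clock: 39.6
ee_pos: [0.4213, 0.198, 0.032]
eef_rot: [-1.53, 1.571, 2.939]
ft_force: [-1.4, 0.5, -0.2]
grip_width: 0.0514
```

```bash
python3 -c "
from h import *
go(.5025,.1923,.11)"
```

```text
t 39.6 p [0.4213 0.198  0.032 ] yaw -13.9 tilt 0.0 F [-1.4  0.5 -0.2] M [ 0.07  0.2  -0.02] g 0.0514 q [ 0.38 -0.24  2.09  0.    1.29  0.63]
d tool cm [-7.81  8.02 -1.4 ]
```

Emit:
jog_arm:
  deltas:
    - {"xyz": [-3, 0, 0], "turn": 0}
    - {"xyz": [-4, 0, 0], "turn": 0}
    - {"xyz": [0, 2.7, -0.47], "turn": 0}
    - {"xyz": [0, 2.7, -0.47], "turn": 0}
    - {"xyz": [0, 2.7, -0.46], "turn": 0}
    - {"xyz": [0, 0, 0], "turn": 0}
    - {"xyz": [1.5, 0, 0], "turn": 0}
    - {"xyz": [1.5, 0, 0], "turn": 0}
    - {"xyz": [0, 0, 0], "turn": 0}

```text
clock: 40.5
ee_pos: [0.5014, 0.1916, 0.0688]
eef_rot: [-1.014, 1.567, -2.829]
ft_force: [-0.0, 0.2, -3.0]
grip_width: 0.0513
```

```bash
python3 - <<'E'
from h import *
go(.5025,.1923,.044)
im,C=shot('wrist','w19')
# geometry: red band lower edge of front face vs pocket
cv2.imwrite('pics/c5.png',cv2.resize(cv2.cvtColor(im,cv2.COLOR_RGB2BGR)[130:350,170:480],None,fx=2.5,fy=2.5))
E
```

```text
t 40.5 p [0.5014 0.1916 0.0688] yaw -14.0 tilt 0.2 F [-0.   0.2 -3. ] M [0.01 0.06 0.03] g 0.0513 q [ 0.32 -0.1   1.91  0.    1.34  0.56]
d tool cm [ 2.47  0.1  -0.1 ]
```

Emit:
jog_arm:
  deltas:
    - {"xyz": [0.6, 0, 0], "turn": 0}
    - {"xyz": [0.5, 0, 0], "turn": 0}
    - {"xyz": [0, 0, 0], "turn": 0}

```text
clock: 40.85
ee_pos: [0.503, 0.1919, 0.0604]
eef_rot: [-1.037, 1.57, -2.852]
ft_force: [-0.0, 0.0, -2.6]
grip_width: 0.0514
```

Emit:
jog_arm:
  deltas:
    - {"xyz": [0.3, 0, 0], "turn": 0}
    - {"xyz": [0.3, 0, 0], "turn": 0}
    - {"xyz": [0, 0, 0], "turn": 0}

```text
clock: 41.15
ee_pos: [0.5032, 0.1919, 0.0546]
eef_rot: [-0.966, 1.57, -2.781]
ft_force: [0.5, -0.3, -2.2]
grip_width: 0.0515
```

Emit:
jog_arm:
  deltas:
    - {"xyz": [0.3, 0, 0], "turn": 0}
    - {"xyz": [0.2, 0, 0], "turn": 0}
    - {"xyz": [0, 0, 0], "turn": 0}

```text
clock: 41.45
ee_pos: [0.5032, 0.1919, 0.0496]
eef_rot: [-1.072, 1.57, -2.887]
ft_force: [0.6, -0.7, -2.2]
grip_width: 0.0516
```

Emit:
jog_arm:
  deltas:
    - {"xyz": [0.3, 0, 0], "turn": 0}
    - {"xyz": [0.2, 0, 0], "turn": 0}
    - {"xyz": [0, 0, 0], "turn": 0}

```text
clock: 41.75
ee_pos: [0.5032, 0.1919, 0.0446]
eef_rot: [-0.974, 1.57, -2.79]
ft_force: [0.1, 0.2, -2.0]
grip_width: 0.0518
```

```bash
python3 -c "
from h import *
st()"
```

```text
t 41.75 p [0.5032 0.1919 0.0446] yaw -14.0 tilt 0.0 F [ 0.1  0.2 -2. ] M [-0.    0.02 -0.02] g 0.0518 q [ 0.32 -0.08  1.93 -0.    1.29  0.56]
```

Seated freely. Twist.

Emit:
jog_arm:
  deltas:
    - {"xyz": [0, 0, 0], "turn": 8.5}
    - {"xyz": [0, 0, 0], "turn": 8.5}
    - {"xyz": [0, 0, 0], "turn": 8.5}
    - {"xyz": [0, 0, 0], "turn": 8.5}
    - {"xyz": [0, 0, 0], "turn": 8.5}
    - {"xyz": [0, 0, 0], "turn": 8.5}

```text
clock: 42.35
ee_pos: [0.5023, 0.1925, 0.0447]
eef_rot: [-0.792, 1.568, 2.78]
ft_force: [-8.2, 4.8, -1.2]
grip_width: 0.0516
```

```bash
python3 -c "
from h import *
st()"
```

```text
t 42.35 p [0.5023 0.1925 0.0447] yaw -65.3 tilt 0.2 F [-8.2  4.8 -1.2] M [1.01 1.6  0.15] g 0.0516 q [ 0.32 -0.08  1.93  0.    1.29  1.46]
```

Emit:
jog_arm:
  deltas:
    - {"xyz": [0, 0, 0], "turn": 8.5}
    - {"xyz": [0, 0, 0], "turn": 8.5}
    - {"xyz": [0, 0, 0], "turn": 8.5}
    - {"xyz": [0, 0, 0], "turn": 8.5}
    - {"xyz": [0, 0, 0], "turn": 8.5}

```text
clock: 42.85
ee_pos: [0.5022, 0.1924, 0.0446]
eef_rot: [0.122, 1.568, 2.953]
ft_force: [-8.9, -0.1, -1.1]
grip_width: 0.0513
```

```bash
python3 -c "
from h import *
st()"
```

```text
t 42.85 p [0.5022 0.1924 0.0446] yaw -107.8 tilt 0.2 F [-8.9 -0.1 -1.1] M [-0.01  1.86  0.25] g 0.0513 q [ 0.32 -0.08  1.93  0.    1.29  2.2 ]
```

Emit:
jog_arm:
  deltas:
    - {"xyz": [0, 0, 0], "turn": 8.5}
    - {"xyz": [0, 0, 0], "turn": 8.5}

```text
clock: 43.05
ee_pos: [0.5026, 0.192, 0.0448]
eef_rot: [0.879, 1.569, -2.87]
ft_force: [-1.9, -2.5, -0.5]
grip_width: 0.0514
```

```bash
python3 -c "
from h import *
st()"
```

```text
t 43.05 p [0.5026 0.192  0.0448] yaw -124.8 tilt 0.1 F [-1.9 -2.5 -0.5] M [-0.48  0.51  1.14] g 0.0514 q [ 0.32 -0.08  1.93  0.    1.29  2.5 ]
```

Emit:
jog_arm:
  deltas:
    - {"xyz": [0, 0, 0], "turn": 8.5}
    - {"xyz": [0, 0, 0], "turn": 4}
    - {"xyz": [0, 0, 0], "turn": 0}

```text
clock: 43.35
ee_pos: [0.5025, 0.192, 0.0449]
eef_rot: [0.995, 1.569, -2.969]
ft_force: [-7.9, 0.0, 1.7]
grip_width: 0.0513
```

```bash
python3 - <<'E'
from h import *
st();im,C=shot('wrist','w20')
d=(im.min(2)>200).astype(np.uint8);n,l,s,ce=cv2.connectedComponentsWithStats(d)
[print(s[i],ce[i].round()) for i in range(1,n) if s[i,4]>1500 and 250<ce[i][0]<400]
E
```

```text
t 43.35 p [0.5025 0.192  0.0449] yaw -137.1 tilt 0.1 F [-7.9  0.   1.7] M [0.01 1.52 0.62] g 0.0513 q [ 0.32 -0.08  1.93  0.    1.29  2.71]
[ 279  288   86   79 5100] [321. 328.]
```

Red is at its stop: 1.14 N m, then slip. Release to shed the torque, regrip at the tray's yaw, lift and carry to the middle slot.

Emit:
jog_arm:
  deltas:
    - {"xyz": [0, 0, 0], "turn": 0}
    - {"xyz": [0, 0, 0], "turn": 0}
    - {"xyz": [0, 0, 0], "turn": -6}
    - {"xyz": [0, 0, 0], "turn": -5}
    - {"xyz": [0, 0, 0], "turn": 0}
  jaw: 6.5

```text
clock: 43.9
ee_pos: [0.5036, 0.192, 0.0452]
eef_rot: [-2.192, 1.57, 0.323]
ft_force: [0.2, -0.4, -1.0]
grip_width: 0.0648
```

Emit:
jog_arm:
  deltas:
    - {"xyz": [0, 0, 0], "turn": 0}
    - {"xyz": [0, 0, 0], "turn": 0}
    - {"xyz": [0, 0, 0], "turn": 0}
    - {"xyz": [0, 0, 0], "turn": 0}
    - {"xyz": [-2, 0, 0], "turn": 0}
    - {"xyz": [-3, 0, 0], "turn": 0}
    - {"xyz": [-4, 0, 0], "turn": 0}
    - {"xyz": [-1, 0, 0], "turn": 0}
    - {"xyz": [0, 0, 0], "turn": 0}
  jaw: 4.6
  force: 30

```text
clock: 44.8
ee_pos: [0.504, 0.1922, 0.1463]
eef_rot: [-2.154, 1.568, 0.359]
ft_force: [0.1, 0.2, -2.9]
grip_width: 0.0514
```

```bash
python3 -c "
from h import *
go(.43,0.0);go(.4435,-.2592,.14,-126)
im,C=shot('wrist','w21')
"
```

```text
t 44.8 p [0.504  0.1922 0.1463] yaw -126.0 tilt 0.2 F [ 0.1  0.2 -2.9] M [0.12 0.12 0.02] g 0.0514 q [ 0.32 -0.16  1.83  0.    1.47  2.52]
d tool cm [-0.04 19.9  -5.32]
t 44.8 p [0.504  0.1922 0.1463] yaw -126.0 tilt 0.2 F [ 0.1  0.2 -2.9] M [0.12 0.12 0.02] g 0.0514 q [ 0.32 -0.16  1.83  0.    1.47  2.52]
d tool cm [  0.57  40.07 -21.66]
turn -0.0
```

Emit:
jog_arm:
  deltas:
    - {"xyz": [0, 3.98, -1.06], "turn": 0}
    - {"xyz": [0, 3.98, -1.06], "turn": 0}
    - {"xyz": [0, 3.98, -1.06], "turn": 0}
    - {"xyz": [0, 3.98, -1.06], "turn": 0}
    - {"xyz": [0, 3.98, -1.06], "turn": 0}
    - {"xyz": [0, 3.36, -2.72], "turn": 0}
    - {"xyz": [0, 3.36, -2.72], "turn": 0}
    - {"xyz": [0, 3.36, -2.72], "turn": 0}
    - {"xyz": [0, 3.36, -2.72], "turn": 0}
    - {"xyz": [0, 3.36, -2.72], "turn": 0}

```text
clock: 45.85
ee_pos: [0.4396, -0.2176, 0.1428]
eef_rot: [0.061, 1.568, 2.573]
ft_force: [1.3, 0.1, -3.6]
grip_width: 0.0515
```

```bash
python3 - <<'E'
from h import *
go(.4445,-.2595,.038,-126)
im,C=shot('wrist','w22')
print('yellow',proj([.4915,-.2935,.063],C),capc(im,C,(.4915,-.2935),.063))
print([ (round(d['p'],2),d['position']) for d in bot.find_in('wrist','pot_a')])
E
```

```text
t 45.85 p [ 0.4396 -0.2176  0.1428] yaw -126.0 tilt 0.1 F [ 1.3  0.1 -3.6] M [0.16 0.02 0.01] g 0.0515 q [-0.51 -0.26  1.92  0.    1.48  1.69]
d tool cm [10.47  3.1  -2.89]
turn -0.0
yellow [370.13768006 127.37822757] (array([ 491.8, -293.5]), 19.2)
[(0.93, [371.8, 125.4]), (0.6, [321.4, 315.9])]
```

Yellow stands where placed (.4918,−.2935), upright (disc radius 19.2). Place red in the middle.

Emit:
jog_arm:
  deltas:
    - {"xyz": [0, 1.55, -1.45], "turn": 0}
    - {"xyz": [0, 1.55, -1.45], "turn": 0}
    - {"xyz": [0, 0, 0], "turn": 0}
    - {"xyz": [3, 0, 0], "turn": 0}
    - {"xyz": [3, 0, 0], "turn": 0}
    - {"xyz": [2.5, 0, 0], "turn": 0}
    - {"xyz": [0.9, 0, 0], "turn": 0}
    - {"xyz": [0.6, 0, 0], "turn": 0}
    - {"xyz": [0.3, 0, 0], "turn": 0}
    - {"xyz": [0, 0, 0], "turn": 0}

```text
clock: 46.95
ee_pos: [0.446, -0.2582, 0.0425]
eef_rot: [-3.019, 1.57, -0.506]
ft_force: [0.4, 0.4, -2.1]
grip_width: 0.0512
```

```bash
python3 - <<'E'
from h import *
st()
E
```

```text
t 46.95 p [ 0.446  -0.2582  0.0425] yaw -126.0 tilt 0.0 F [ 0.4  0.4 -2.1] M [ 0.07  0.08 -0.05] g 0.0512 q [-0.57 -0.13  1.98  0.    1.29  1.62]
```

Emit:
jog_arm:
  deltas:
    - {"xyz": [0.3, 0, 0], "turn": 0}
    - {"xyz": [0.2, 0, 0], "turn": 0}
    - {"xyz": [0, 0, 0], "turn": 0}

```text
clock: 47.25
ee_pos: [0.4462, -0.2585, 0.0381]
eef_rot: [-3.054, 1.57, -0.54]
ft_force: [-2.9, 1.5, 5.4]
grip_width: 0.0509
```

Emit:
jog_arm:
  deltas:
    - {"xyz": [0, 0, 0], "turn": 0}
    - {"xyz": [0, 0, 0], "turn": 0}
    - {"xyz": [0, 0, 0], "turn": 0}
    - {"xyz": [-3, 0, 0], "turn": 0}
    - {"xyz": [-4, 0, 0], "turn": 0}
    - {"xyz": [-4, 0, 0], "turn": 0}
    - {"xyz": [-2, -3.32, 2.74], "turn": 0}
    - {"xyz": [0, -3.32, 2.74], "turn": 0}
    - {"xyz": [0, -3.32, 2.74], "turn": 0}
    - {"xyz": [0, -3.32, 2.74], "turn": 0}
  jaw: 7.0

```text
clock: 48.25
ee_pos: [0.4347, -0.0849, 0.1672]
eef_rot: [-2.698, 1.57, -0.185]
ft_force: [1.0, -0.2, 0.5]
grip_width: 0.0699
```

Emit:
jog_arm:
  deltas:
    - {"xyz": [0, -3.32, 2.74], "turn": 0}
    - {"xyz": [0, -3.32, 2.74], "turn": 0}
    - {"xyz": [0, -4.19, 1.56], "turn": 0}
    - {"xyz": [0, -4.19, 1.56], "turn": 0}
    - {"xyz": [0, -4.19, 1.56], "turn": 0}
    - {"xyz": [0, -4.19, 1.56], "turn": 0}
    - {"xyz": [0, -4.19, 1.56], "turn": 0}
    - {"xyz": [0, -4.19, 1.56], "turn": 0}

```text
clock: 49.05
ee_pos: [0.502, 0.2601, 0.167]
eef_rot: [-2.229, 1.57, 0.285]
ft_force: [0.0, -0.0, 0.3]
grip_width: 0.0698
```

Emit:
jog_arm:
  deltas:
    - {"xyz": [0, 0, 0], "turn": -7.7}
    - {"xyz": [0, 0, 0], "turn": -7.7}
    - {"xyz": [0, 0, 0], "turn": -7.7}
    - {"xyz": [0, 0, 0], "turn": -7.7}
    - {"xyz": [0, 0, 0], "turn": -7.7}
    - {"xyz": [0, 0, 0], "turn": -7.7}
    - {"xyz": [0, 0, 0], "turn": -7.7}
    - {"xyz": [0, 0, 0], "turn": 0}

```text
clock: 49.85
ee_pos: [0.5019, 0.258, 0.1669]
eef_rot: [-0.157, 1.571, -2.984]
ft_force: [-0.4, -0.1, -0.1]
grip_width: 0.0699
```

```bash
python3 - <<'E'
from h import *
st();im,C=shot('wrist','w23')
print(proj([.4624,.3819,.058],C),capc(im,C,(.4624,.3819)))
c=capc(im,C,(.4624,.3819))[0]/1000;print(fitpot(im,C,c,r=.042))
print([ (round(d['p'],2),d['position'],ray(d['position'],C,.05)[:2].round(3)) for d in bot.find_in('wrist','pot_b')])
go(*c)
E
```

```text
t 49.85 p [0.5019 0.258  0.1669] yaw -72.0 tilt 0.0 F [-0.4 -0.1 -0.1] M [ 0.06  0.09 -0.02] g 0.0699 q [ 0.43 -0.11  1.75  0.    1.5   1.69]
[159.57324964 240.45647437] (array([461.2, 383.1]), 19.4)
(array([0.4605, 0.3835]), 6.8, np.float64(0.952))
[(0.89, [235.2, 435.3], array([0.282, 0.277])), (0.61, [386.1, 240.5], array([0.517, 0.207])), (0.57, [166.2, 234.5], array([0.466, 0.381]))]
t 49.95 p [0.5019 0.258  0.167 ] yaw -72.3 tilt 0.0 F [0.9 0.9 0.3] M [0.03 0.04 0.03] g 0.07 q [ 0.43 -0.11  1.75 -0.    1.5   1.69]
d tool cm [ -0.   -13.15   0.08]
```

Blue at (.461,.383), body yaw 6.8° (IoU .95). Squeeze at −72°, then at 18°.

Emit:
jog_arm:
  deltas:
    - {"xyz": [0, -4.4, 0], "turn": 0}
    - {"xyz": [0, -4.4, 0], "turn": 0}
    - {"xyz": [0, -4.3, 0], "turn": 0}
    - {"xyz": [4, 0, 0], "turn": 0}
    - {"xyz": [4, 0, 0], "turn": 0}
    - {"xyz": [3, 0, 0], "turn": 0}
    - {"xyz": [1.7, 0, 0], "turn": 0}
    - {"xyz": [0.7, 0, 0], "turn": 0}
    - {"xyz": [0, 0, 0], "turn": 0}
    - {"xyz": [0, 0, 0], "turn": 0}

```text
clock: 50.95
ee_pos: [0.4623, 0.3831, 0.0346]
eef_rot: [-2.796, 1.569, 0.657]
ft_force: [-0.2, 0.7, -0.1]
grip_width: 0.07
```

Emit:
jog_arm:
  deltas:
    - {"xyz": [0, 0, 0], "turn": 0}
    - {"xyz": [0, 0, 0], "turn": 0}
    - {"xyz": [0, 0, 0], "turn": 0}
    - {"xyz": [0, 0, 0], "turn": 0}
  jaw: 4.6
  force: 10

```text
clock: 51.35
ee_pos: [0.4619, 0.3829, 0.0336]
eef_rot: [-2.734, 1.57, 0.72]
ft_force: [-0.1, 1.2, 5.4]
grip_width: 0.0515
```

Emit:
jog_arm:
  deltas:
    - {"xyz": [0, 0, 0], "turn": 0}
    - {"xyz": [0, 0, 0], "turn": 0}
    - {"xyz": [0, 0, 0], "turn": 0}
  jaw: 7.5

```text
clock: 51.65
ee_pos: [0.4615, 0.3826, 0.0328]
eef_rot: [0.348, 1.57, -2.481]
ft_force: [-0.1, 0.3, -0.4]
grip_width: 0.0713
```

Emit:
jog_arm:
  deltas:
    - {"xyz": [0, 0, 0], "turn": -8.5}
    - {"xyz": [0, 0, 0], "turn": -8.5}
    - {"xyz": [0, 0, 0], "turn": -8.5}
    - {"xyz": [0, 0, 0], "turn": -8.5}
    - {"xyz": [0, 0, 0], "turn": -8.5}
    - {"xyz": [0, 0, 0], "turn": -8.5}
    - {"xyz": [0, 0, 0], "turn": -8.5}
    - {"xyz": [0, 0, 0], "turn": -8.5}
    - {"xyz": [0, 0, 0], "turn": -8.5}
    - {"xyz": [0, 0, 0], "turn": -8.5}

```text
clock: 52.65
ee_pos: [0.4615, 0.3826, 0.0328]
eef_rot: [-1.093, 1.57, -2.433]
ft_force: [-0.7, 0.8, -0.9]
grip_width: 0.0749
```

Emit:
jog_arm:
  deltas:
    - {"xyz": [0, 0, 0], "turn": -5}
    - {"xyz": [0, 0, 0], "turn": 0}
    - {"xyz": [0, 0, 0], "turn": 0}
    - {"xyz": [0, 0, 0], "turn": 0}
    - {"xyz": [0, 0, 0], "turn": 0}
  jaw: 4.6
  force: 35

```text
clock: 53.15
ee_pos: [0.4616, 0.3826, 0.0329]
eef_rot: [-1.192, 1.571, -2.451]
ft_force: [-0.5, -0.6, -1.2]
grip_width: 0.0513
```

```bash
python3 -c "
from h import *
go(.5025,.1923,.11)"
```

```text
t 53.15 p [0.4616 0.3826 0.0329] yaw 17.8 tilt 0.0 F [-0.5 -0.6 -1.2] M [-0.04 -0.02  0.05] g 0.0513 q [ 0.65  0.07  1.8  -0.    1.27  0.34]
d tool cm [-7.71 -1.93 19.37]
```

Emit:
jog_arm:
  deltas:
    - {"xyz": [-3, 0, 0], "turn": 0}
    - {"xyz": [-4, 0, 0], "turn": 0}
    - {"xyz": [0, -0.48, 4.85], "turn": 0}
    - {"xyz": [0, -0.48, 4.84], "turn": 0}
    - {"xyz": [0, -0.48, 4.84], "turn": 0}
    - {"xyz": [0, -0.48, 4.84], "turn": 0}
    - {"xyz": [0, 0, 0], "turn": 7}
    - {"xyz": [0, 0, 0], "turn": 7}
    - {"xyz": [0, 0, 0], "turn": 7}
    - {"xyz": [0, 0, 0], "turn": 0}

```text
clock: 54.15
ee_pos: [0.5028, 0.1923, 0.1029]
eef_rot: [-1.303, 1.571, -2.931]
ft_force: [0.1, 0.3, -2.1]
grip_width: 0.0515
```

```bash
python3 -c "
from h import *
go(.5028,.1920,.045)
im,C=shot('wrist','w24')
cv2.imwrite('pics/c6.png',cv2.resize(cv2.cvtColor(im,cv2.COLOR_RGB2BGR)[130:350,170:480],None,fx=2.5,fy=2.5))"
```

```text
t 54.15 p [0.5028 0.1923 0.1029] yaw -3.3 tilt 0.0 F [ 0.1  0.3 -2.1] M [0.   0.01 0.02] g 0.0515 q [ 0.32 -0.13  1.87  0.    1.4   0.38]
d tool cm [ 5.79 -0.    0.03]
```

Well placed; lower in small steps watching the force.

Emit:
jog_arm:
  deltas:
    - {"xyz": [1.5, 0, 0], "turn": 0}
    - {"xyz": [1.5, 0, 0], "turn": 0}
    - {"xyz": [1.0, 0, 0], "turn": 0}
    - {"xyz": [0.4, 0, 0], "turn": 0}
    - {"xyz": [0, 0, 0], "turn": 0}

```text
clock: 54.7
ee_pos: [0.5025, 0.1924, 0.058]
eef_rot: [-1.206, 1.569, -2.83]
ft_force: [0.2, 0.1, -1.5]
grip_width: 0.0515
```

Emit:
jog_arm:
  deltas:
    - {"xyz": [0.4, 0, 0], "turn": 0}
    - {"xyz": [0.3, 0, 0], "turn": 0}
    - {"xyz": [0, 0, 0], "turn": 0}

```text
clock: 55.0
ee_pos: [0.5028, 0.1924, 0.0518]
eef_rot: [-1.171, 1.571, -2.796]
ft_force: [0.5, 0.0, -2.0]
grip_width: 0.0512
```

Emit:
jog_arm:
  deltas:
    - {"xyz": [0.3, 0, 0], "turn": 0}
    - {"xyz": [0.3, 0, 0], "turn": 0}
    - {"xyz": [0, 0, 0], "turn": 0}

```text
clock: 55.3
ee_pos: [0.5027, 0.1924, 0.0455]
eef_rot: [-1.218, 1.57, -2.843]
ft_force: [-0.5, 0.3, -2.3]
grip_width: 0.0518
```

Emit:
jog_arm:
  deltas:
    - {"xyz": [0, 0, 0], "turn": 8.5}
    - {"xyz": [0, 0, 0], "turn": 8.5}
    - {"xyz": [0, 0, 0], "turn": 8.5}
    - {"xyz": [0, 0, 0], "turn": 8.5}
    - {"xyz": [0, 0, 0], "turn": 8.5}
    - {"xyz": [0, 0, 0], "turn": 8.5}

```text
clock: 55.9
ee_pos: [0.5019, 0.1926, 0.0456]
eef_rot: [-0.644, 1.568, 3.119]
ft_force: [-7.2, 1.5, -0.7]
grip_width: 0.0514
```

```bash
python3 -c "
from h import *
st()"
```

```text
t 55.9 p [0.5019 0.1926 0.0456] yaw -54.4 tilt 0.1 F [-7.2  1.5 -0.7] M [0.33 1.53 0.2 ] g 0.0514 q [ 0.32 -0.08  1.93  0.    1.3   1.27]
```

Emit:
jog_arm:
  deltas:
    - {"xyz": [0, 0, 0], "turn": 8.5}
    - {"xyz": [0, 0, 0], "turn": 8.5}
    - {"xyz": [0, 0, 0], "turn": 8.5}
    - {"xyz": [0, 0, 0], "turn": 8.5}
    - {"xyz": [0, 0, 0], "turn": 8.5}

```text
clock: 56.4
ee_pos: [0.5029, 0.1925, 0.0463]
eef_rot: [1.793, 1.571, -1.468]
ft_force: [-2.3, -0.7, 1.5]
grip_width: 0.0513
```

```bash
python3 -c "
from h import *
st()"
```

```text
t 56.4 p [0.5029 0.1925 0.0463] yaw -96.9 tilt 0.0 F [-2.3 -0.7  1.5] M [-0.07  0.69  1.15] g 0.0513 q [ 0.32 -0.08  1.93 -0.    1.3   2.01]
```

Emit:
jog_arm:
  deltas:
    - {"xyz": [0, 0, 0], "turn": 8.5}
    - {"xyz": [0, 0, 0], "turn": 8.5}

```text
clock: 56.6
ee_pos: [0.5027, 0.1924, 0.0463]
eef_rot: [1.225, 1.57, -2.334]
ft_force: [-4.9, -1.8, 2.8]
grip_width: 0.0513
```

```bash
python3 -c "
from h import *
st()"
```

```text
t 56.6 p [0.5027 0.1924 0.0463] yaw -113.9 tilt 0.0 F [-4.9 -1.8  2.8] M [-0.32  0.87  1.07] g 0.0513 q [ 0.32 -0.08  1.93 -0.    1.3   2.31]
```

Blue is at its stop, slipping at about 1.1 N m. Release, regrip at −126°, lift and carry to the near slot.

Emit:
jog_arm:
  deltas:
    - {"xyz": [0, 0, 0], "turn": 0}
    - {"xyz": [0, 0, 0], "turn": 0}
    - {"xyz": [0, 0, 0], "turn": 6}
    - {"xyz": [0, 0, 0], "turn": 6}
    - {"xyz": [0, 0, 0], "turn": 0}
  jaw: 6.5

```text
clock: 57.1
ee_pos: [0.503, 0.1925, 0.0461]
eef_rot: [-2.08, 1.57, 0.442]
ft_force: [0.5, 0.3, 0.4]
grip_width: 0.0652
```

Emit:
jog_arm:
  deltas:
    - {"xyz": [0, 0, 0], "turn": 0}
    - {"xyz": [0, 0, 0], "turn": 0}
    - {"xyz": [0, 0, 0], "turn": 0}
    - {"xyz": [0, 0, 0], "turn": 0}
    - {"xyz": [-2, 0, 0], "turn": 0}
    - {"xyz": [-3, 0, 0], "turn": 0}
    - {"xyz": [-4, 0, 0], "turn": 0}
    - {"xyz": [-1, 0, 0], "turn": 0}
    - {"xyz": [0, 0, 0], "turn": 0}
  jaw: 4.6
  force: 30

```text
clock: 58.0
ee_pos: [0.5035, 0.1928, 0.1473]
eef_rot: [-2.12, 1.568, 0.401]
ft_force: [0.1, 0.2, -2.9]
grip_width: 0.0517
```

```bash
python3 -c "
from h import *
go(.43,0.0);go(.39,-.19,.14,-126)
"
```

```text
t 58.0 p [0.5035 0.1928 0.1473] yaw -125.6 tilt 0.2 F [ 0.1  0.2 -2.9] M [-0.    0.11  0.01] g 0.0517 q [ 0.32 -0.16  1.83  0.    1.47  2.51]
d tool cm [-0.04 19.96 -5.23]
t 58.0 p [0.5035 0.1928 0.1473] yaw -125.6 tilt 0.2 F [ 0.1  0.2 -2.9] M [-0.    0.11  0.01] g 0.0517 q [ 0.32 -0.16  1.83  0.    1.47  2.51]
d tool cm [  0.66  37.74 -13.03]
turn 0.4
```

Emit:
jog_arm:
  deltas:
    - {"xyz": [0, 3.98, -1.06], "turn": 0}
    - {"xyz": [0, 3.98, -1.06], "turn": 0}
    - {"xyz": [0, 3.98, -1.06], "turn": 0}
    - {"xyz": [0, 3.98, -1.06], "turn": 0}
    - {"xyz": [0, 3.98, -1.06], "turn": 0}
    - {"xyz": [0, 4.45, -1.95], "turn": 0}
    - {"xyz": [0, 4.45, -1.95], "turn": 0}
    - {"xyz": [0, 4.45, -1.95], "turn": 0}
    - {"xyz": [0, 4.45, -1.95], "turn": 0}
    - {"xyz": [0, 0, 0], "turn": 0}

```text
clock: 59.0
ee_pos: [0.3879, -0.1945, 0.1438]
eef_rot: [0.522, 1.568, 3.036]
ft_force: [0.6, 0.5, -2.2]
grip_width: 0.0515
```

```bash
python3 - <<'E'
from h import *
im,C=shot('wrist','w25')
print('yellow',capc(im,C,(.4915,-.2935),.063),'red',proj([.446,-.2585,.063],C),capc(im,C,(.446,-.2585),.063))
go(.3985,-.2235,.038,-126)
E
```

```text
yellow (array([ 492.2, -293.7]), 19.0) red [349.71653807 130.64644143] (array([ 445.6, -258. ]), 19.0)
t 59.05 p [ 0.3886 -0.1924  0.1439] yaw -125.9 tilt 0.2 F [ 1.1  0.8 -2.7] M [0.15 0.06 0.02] g 0.0512 q [-0.52 -0.41  2.03 -0.    1.52  1.68]
d tool cm [10.58  1.94 -2.66]
turn 0.1
```

Emit:
jog_arm:
  deltas:
    - {"xyz": [0, 0.97, -1.33], "turn": 0}
    - {"xyz": [0, 0.97, -1.33], "turn": 0}
    - {"xyz": [0, 0, 0], "turn": 0}
    - {"xyz": [3, 0, 0], "turn": 0}
    - {"xyz": [3, 0, 0], "turn": 0}
    - {"xyz": [2.5, 0, 0], "turn": 0}
    - {"xyz": [0.9, 0, 0], "turn": 0}
    - {"xyz": [0.5, 0, 0], "turn": 0}
    - {"xyz": [0, 0, 0], "turn": 0}

```text
clock: 59.95
ee_pos: [0.4005, -0.2213, 0.0472]
eef_rot: [-0.58, 1.571, 1.941]
ft_force: [0.7, 0.7, -1.1]
grip_width: 0.0516
```

Emit:
jog_arm:
  deltas:
    - {"xyz": [0.3, 0, 0], "turn": 0}
    - {"xyz": [0.2, 0, 0], "turn": 0}
    - {"xyz": [0, 0, 0], "turn": 0}

```text
clock: 60.25
ee_pos: [0.4004, -0.2217, 0.0423]
eef_rot: [-3.0, 1.57, -0.48]
ft_force: [-0.6, 0.1, -2.1]
grip_width: 0.0514
```

```bash
python3 - <<'E'
from h import *
st()
E
```

```text
t 60.25 p [ 0.4004 -0.2217  0.0423] yaw -125.6 tilt 0.0 F [-0.6  0.1 -2.1] M [ 0.11  0.07 -0.07] g 0.0514 q [-0.56 -0.27  2.1   0.    1.31  1.63]
```

Emit:
jog_arm:
  deltas:
    - {"xyz": [0.3, 0, 0], "turn": 0}
    - {"xyz": [0.1, 0, 0], "turn": 0}
    - {"xyz": [0, 0, 0], "turn": 0}

```text
clock: 60.55
ee_pos: [0.4005, -0.2218, 0.0387]
eef_rot: [-3.133, 1.57, -0.613]
ft_force: [-1.6, 1.6, 6.0]
grip_width: 0.0518
```

Emit:
jog_arm:
  deltas:
    - {"xyz": [0, 0, 0], "turn": 0}
    - {"xyz": [0, 0, 0], "turn": 0}
    - {"xyz": [0, 0, 0], "turn": 0}
    - {"xyz": [-3, 0, 0], "turn": 0}
    - {"xyz": [-4, 0, 0], "turn": 0}
    - {"xyz": [-4, 0, 0], "turn": 0}
    - {"xyz": [-4, 0, 3], "turn": 0}
    - {"xyz": [0, 0, 0], "turn": 0}
  jaw: 7.0

```text
clock: 61.35
ee_pos: [0.376, -0.204, 0.1938]
eef_rot: [-3.068, 1.563, -0.548]
ft_force: [0.5, -0.2, -1.4]
grip_width: 0.0703
```

```bash
python3 - <<'E'
from h import *
st();im,C=shot('wrist','w26')
for n,xy in(('yellow',(.4915,-.2935)),('red',(.446,-.2585)),('blue',(.40,-.222))):print(n,proj([*xy,.063],C).round(),capc(im,C,xy,.063))
# cap line vs body: save crop of the three pots
p=[proj([*xy,.04],C) for xy in((.4915,-.2935),(.40,-.222))];print(p)
go(.43,0.0)
E
```

```text
t 61.35 p [ 0.376  -0.204   0.1938] yaw -125.6 tilt 0.4 F [ 0.5 -0.2 -1.4] M [ 0.04  0.06 -0.03] g 0.0703 q [-0.56 -0.45  1.98  0.    1.6   1.64]
yellow [330.  46.] (array([ 492.3, -293.6]), 19.1)
red [327. 127.] (array([ 449.5, -259.6]), 19.2)
blue [324. 201.] (array([ 408.9, -223.3]), 19.1)
[array([329.80505025,  53.18383293]), array([323.67307018, 196.30418891])]
t 61.4 p [ 0.3761 -0.2042  0.1909] yaw -125.6 tilt 0.3 F [-0.1 -0.2 -0.1] M [0.05 0.08 0.05] g 0.0699 q [-0.56 -0.44  1.98  0.    1.6   1.63]
d tool cm [ -0.03 -19.74   7.51]
```

All three pots stand in the tray with cap discs at radius ~19 mm, which means upright. Now for the cover.

Emit:
jog_arm:
  deltas:
    - {"xyz": [-0.8, -4.37, 1.88], "turn": 0}
    - {"xyz": [-0.8, -4.37, 1.88], "turn": 0}
    - {"xyz": [-0.8, -4.37, 1.88], "turn": 0}
    - {"xyz": [-0.8, -4.37, 1.88], "turn": 0}
    - {"xyz": [-0.8, -4.37, 1.88], "turn": 0}
    - {"xyz": [-0.6, -4.37, 1.88], "turn": 0}
    - {"xyz": [0, 0, 0], "turn": -8.4}
    - {"xyz": [0, 0, 0], "turn": -8.4}
    - {"xyz": [0, 0, 0], "turn": -8.4}

```text
clock: 62.3
ee_pos: [0.4369, 0.0753, 0.2324]
eef_rot: [0.304, 1.569, -3.012]
ft_force: [-0.2, -0.2, -0.5]
grip_width: 0.0701
```

Emit:
jog_arm:
  deltas:
    - {"xyz": [0, 0, 0], "turn": -8.4}
    - {"xyz": [0, 0, 0], "turn": -8.4}
    - {"xyz": [0, 0, 0], "turn": -8.4}
    - {"xyz": [0, 0, 0], "turn": -8.4}
    - {"xyz": [0, 0, 0], "turn": -8.4}
    - {"xyz": [0, 0, 0], "turn": -8.4}
    - {"xyz": [0, 0, 0], "turn": -8.4}
    - {"xyz": [0, 0, 0], "turn": -8.4}
    - {"xyz": [0, 0, 0], "turn": -8.4}
    - {"xyz": [0, 0, 0], "turn": -8.4}

```text
clock: 63.3
ee_pos: [0.4369, 0.0747, 0.2325]
eef_rot: [-1.165, 1.569, -3.016]
ft_force: [-0.5, 0.9, 0.6]
grip_width: 0.0701
```

```bash
python3 - <<'E'
from h import *
st();im,C=shot('wrist','w27')
for l,z in(('cover',.037),('grip',.062),('pot_a',.05)):
    for d in bot.find_in('wrist',l): print(l,round(d['p'],2),np.round(d['position']),ray(d['position'],C,z)[:2].round(4))
p=proj([.4275,.0444,.062],C);print(p)
m=np.zeros(im.shape[:2],bool);x,y=p.astype(int);s=np.s_[y-45:min(y+45,300),x-45:x+45];m[s]=(im.max(2)<100)[s];print(rect(m,C,.062,p))
i5=cv2.imread('pics/w5.png');m5=np.zeros_like(m);m5[220:275,290:360]=(i5.max(2)<100)[220:275,290:360]
cal=bot.get_calibration('wrist');M=T_tool(bot.get_obs());M[:3,3]=[.43689,.07493,.23714]
print('w5 ref',rect(m5,(C[0],C[1],M@np.array(cal['tool_from_camera'])),.062))
go(.4275,.0444,.1,-16)
E
```

```text
t 63.3 p [0.4369 0.0747 0.2325] yaw -16.1 tilt 0.1 F [-0.5  0.9  0.6] M [0.02 0.05 0.04] g 0.0701 q [ 0.11 -0.41  1.89 -0.    1.66  0.39]
cover 0.58 [324. 242.] [0.4316 0.0466]
grip 0.55 [324. 241.] [0.4337 0.0559]
pot_a 0.93 [398. 440.] [ 0.4499 -0.2181]
pot_a 0.91 [90. 55.] [0.2824 0.2728]
pot_a 0.87 [364. 435.] [ 0.412  -0.1987]
pot_a 0.54 [429. 444.] [ 0.4854 -0.2352]
[320.83317014 252.89810113]
(array([0.42998108, 0.04886122]), -16.05719757080078, (43.791534423828125, 24.905845642089844))
w5 ref (array([0.42777841, 0.04882247]), -16.667755126953125, (44.065399169921875, 26.27294921875))
t 63.5 p [0.4368 0.0747 0.2331] yaw -16.7 tilt 0.1 F [-0.1  1.1 -0.5] M [ 0.05  0.02 -0.  ] g 0.0699 q [ 0.11 -0.41  1.89  0.    1.66  0.4 ]
d tool cm [ 1.331e+01 -1.000e-02  3.160e+00]
turn -0.7
```

The cover is where I left it. Grip the bar as before.

Emit:
jog_arm:
  deltas:
    - {"xyz": [4, 0, 1.6], "turn": 0}
    - {"xyz": [4, 0, 1.5], "turn": 0}
    - {"xyz": [4, 0, 0], "turn": 0}
    - {"xyz": [3, 0, 0], "turn": 0}
    - {"xyz": [2.5, 0, 0], "turn": 0}
    - {"xyz": [1.2, 0, 0], "turn": 0}
    - {"xyz": [0, 0, 0], "turn": 0}
    - {"xyz": [0, 0, 0], "turn": 0}

```text
clock: 64.3
ee_pos: [0.4285, 0.045, 0.048]
eef_rot: [1.956, 1.57, 0.098]
ft_force: [0.0, -0.0, 0.4]
grip_width: 0.0699
```

Emit:
jog_arm:
  deltas:
    - {"xyz": [0, 0, 0], "turn": 0}
    - {"xyz": [0, 0, 0], "turn": 0}
    - {"xyz": [0, 0, 0], "turn": 0}
    - {"xyz": [0, 0, 0], "turn": 0}
    - {"xyz": [0, 0, 0], "turn": 0}
    - {"xyz": [0, 0, 0], "turn": 0}
  jaw: 3.0
  force: 30

```text
clock: 64.9
ee_pos: [0.4282, 0.045, 0.0473]
eef_rot: [1.901, 1.57, 0.044]
ft_force: [-1.4, -0.6, 5.5]
grip_width: 0.0398
```

```bash
python3 -c "
from h import *
go(.5032,.1925,.13,-14.1)"
```

```text
t 64.9 p [0.4282 0.045  0.0473] yaw -16.4 tilt 0.0 F [-1.4 -0.6  5.5] M [0.05 0.23 0.03] g 0.0398 q [ 0.05 -0.35  2.15 -0.    1.34  0.33]
d tool cm [ -8.27   3.03 -16.27]
turn -2.3
```

Emit:
jog_arm:
  deltas:
    - {"xyz": [-2, 0, 0], "turn": 0}
    - {"xyz": [-3, 0, 0], "turn": 0}
    - {"xyz": [-3.5, 0, 0], "turn": 0}
    - {"xyz": [0, 0.75, -4.07], "turn": 0}
    - {"xyz": [0, 0.76, -4.07], "turn": 0}
    - {"xyz": [0, 0.76, -4.07], "turn": 0}
    - {"xyz": [0, 0.76, -4.06], "turn": 0}
    - {"xyz": [0, 0, 0], "turn": -2.3}
    - {"xyz": [0, 0, 0], "turn": 0}
    - {"xyz": [0, 0, 0], "turn": 0}

```text
clock: 65.9
ee_pos: [0.5028, 0.1922, 0.1317]
eef_rot: [-0.875, 1.57, -2.693]
ft_force: [-0.0, -0.1, -1.3]
grip_width: 0.0397
```

```bash
python3 -c "
from h import *
go(.5032,.1925,.0523,-14.1)"
```

```text
t 65.9 p [0.5028 0.1922 0.1317] yaw -14.2 tilt 0.0 F [-0.  -0.1 -1.3] M [-0.06  0.04  0.08] g 0.0397 q [ 0.32 -0.15  1.84 -0.    1.45  0.57]
d tool cm [ 7.94  0.04 -0.04]
turn -0.1
```

Emit:
jog_arm:
  deltas:
    - {"xyz": [2.5, 0, 0], "turn": 0}
    - {"xyz": [2, 0, 0], "turn": 0}
    - {"xyz": [1, 0, 0], "turn": 0}
    - {"xyz": [0.7, 0, 0], "turn": 0}
    - {"xyz": [0, 0, 0], "turn": 0}

```text
clock: 66.4
ee_pos: [0.5029, 0.1921, 0.0698]
eef_rot: [-0.96, 1.57, -2.777]
ft_force: [1.1, 0.5, -1.2]
grip_width: 0.0399
```

Emit:
jog_arm:
  deltas:
    - {"xyz": [0.6, 0, 0], "turn": 0}
    - {"xyz": [0.6, 0, 0], "turn": 0}
    - {"xyz": [0.3, 0, 0], "turn": 0}
    - {"xyz": [0, 0, 0], "turn": 0}

```text
clock: 66.8
ee_pos: [0.5028, 0.1925, 0.0545]
eef_rot: [-1.024, 1.57, -2.841]
ft_force: [1.3, 1.2, -0.9]
grip_width: 0.0396
```

```bash
python3 -c "
from h import *
st()"
```

```text
t 66.8 p [0.5028 0.1925 0.0545] yaw -14.1 tilt 0.0 F [ 1.3  1.2 -0.9] M [-0.05  0.04 -0.02] g 0.0396 q [ 0.32 -0.09  1.92  0.    1.31  0.56]
```

It's sliding down over the block unhindered. Finish, release and look.

Emit:
jog_arm:
  deltas:
    - {"xyz": [0.2, 0, 0], "turn": 0}
    - {"xyz": [0.1, 0, 0], "turn": 0}
    - {"xyz": [0, 0, 0], "turn": 0}

```text
clock: 67.1
ee_pos: [0.5032, 0.1926, 0.0523]
eef_rot: [2.212, 1.57, 0.395]
ft_force: [-1.8, 0.2, 1.3]
grip_width: 0.0399
```

Emit:
jog_arm:
  deltas:
    - {"xyz": [0, 0, 0], "turn": 0}
    - {"xyz": [0, 0, 0], "turn": 0}
    - {"xyz": [0, 0, 0], "turn": 0}
    - {"xyz": [0, 0, 0], "turn": 0}
    - {"xyz": [-3, 0, 0], "turn": 0}
    - {"xyz": [-4, 0, 0], "turn": 0}
    - {"xyz": [-4, 0, 2], "turn": 0}
    - {"xyz": [-4, 0, 3], "turn": 0}
    - {"xyz": [0, 0, 4], "turn": 0}
    - {"xyz": [0, 0, 0], "turn": 0}
  jaw: 7.5

```text
clock: 68.1
ee_pos: [0.4809, 0.1025, 0.2036]
eef_rot: [1.699, 1.568, -0.121]
ft_force: [-0.1, 0.2, -0.9]
grip_width: 0.0751
```

```bash
python3 - <<'E'
from h import *
st();im,C=shot('wrist','w28')
p=proj([.503,.1925,.067],C);m=np.zeros(im.shape[:2],bool);x,y=p.astype(int);s=np.s_[max(0,y-50):y+50,x-60:x+60];m[s]=(im.max(2)<100)[s];print('bar',p,rect(m,C,.067,p))
h=cv2.cvtColor(im,cv2.COLOR_RGB2HSV);k=np.zeros(im.shape[:2],np.uint8);q=proj([.503,.1925,.042],C);cv2.circle(k,tuple(int(v) for v in q),int(.075*360/(C[2][2,3]-.04)),1,-1)
pl=((h[...,1]>60)&(h[...,0]<28)&(h[...,2]>60)).astype(np.uint8)*k
print('plate px bbox',cv2.boundingRect(pl))
top=((h[...,1]<25)&(im.min(2)>165)).astype(np.uint8)*k;print('top',rect(cv2.morphologyEx(top,cv2.MORPH_CLOSE,np.ones((15,15))),C,.042))
shot('scene','s2')
a=cv2.cvtColor(im,cv2.COLOR_RGB2BGR);b=cv2.imread('pics/s2.png')[150:420,220:440]
cv2.imwrite('pics/c7.png',np.hstack([cv2.resize(a[max(0,y-120):y+140,max(0,x-150):x+150],(400,347)),cv2.resize(b,None,fx=347/270,fy=347/270,interpolation=cv2.INTER_CUBIC)]))
E
```

```text
t 68.1 p [0.4809 0.1025 0.2036] yaw -14.2 tilt 0.2 F [-0.1  0.2 -0.9] M [-0.05  0.08  0.02] g 0.0751 q [ 0.16 -0.29  1.85 -0.    1.58  0.41]
bar [319.3925406  119.29492839] (array([0.50379599, 0.19002559]), -14.272003173828125, (44.55331802368164, 24.329059600830078))
plate px bbox (268, 68, 103, 105)
top (array([0.503155  , 0.18615768]), 75.3492660522461, (93.7784423828125, 86.82950592041016))
```

View pics/c7.png

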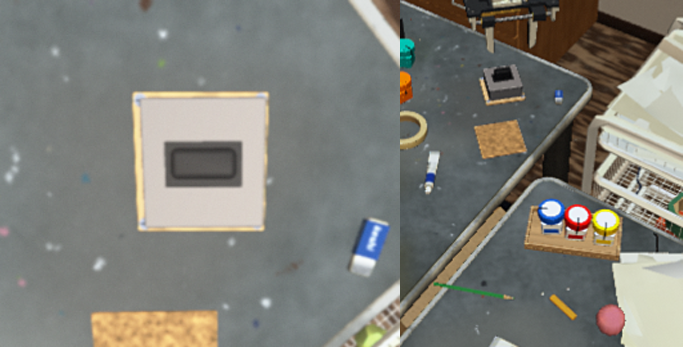

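```bash
python3 -c "
from h import *
bot.sign_off();print(bot.get_obs()['clock'])"
```

```text
the job is handed in; nothing more can be done
the job is handed in; nothing more can be done
```

The job is handed in at about 68 s on the robot's clock. All three pots were there; each was tightened in the jig and now stands in the tray, and the cover is back down on the jig.

- **Cover:** it stood on the cork mat until all the pots were in the tray. It slid back over the block with no resistance. The last picture shows it square on the jig, with its bar about 2–3 mm from the jig's middle, which is about what the camera can resolve. I released it at the height that fits it sitting fully down.
- **Caps:** each turned at 0.15–0.25 N m, then rose to 1.0–1.15 N m and the fingers slipped, which is the stop. On yellow, the cap line also pointed where a tight cap's should. I did not check red's or blue's line against its mark.
- **Pots in the tray:** the last close look showed all three upright and about 55 mm or more apart. Blue appeared to move about 8 mm when released, and red about 4 mm. Both are still well inside the limits and the last scene picture shows them standing.
- **What went wrong:** on the first try, red caught on the pocket's edge, and I pressed with 47 N at the wrist before stopping. It ended up leaning about 25° in the pocket. I lifted it out, stood it on the table, regripped it and it then went in freely. I did not find out why it caught.
- **Left alone:** I did not touch the eraser, chalk, pompom or the orange and turquoise pots. The eraser, chalk and pompom look unmoved in the last pictures.

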